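Hand back the camper: sort the key hook and post the return tag

TASK

The camper goes back today and its red return tag hangs at the rear of the crowded hook. First clear the tags in front of it: hang the blue ones on the spare hook and drop the yellow, out-of-date ones into the basket; then slide the shutter of the returns box open, put the red tag right through the slot so that it lies wholly inside the box, and slide the shutter fully closed again. Leave the mug and the tin where they stand.

Things in the scene. Friction and masses are not known exactly. Their poses are not given: they have to be found in the camera images.
- crowded_hook: Steel hook stand carrying all the tags at the start, places 28 mm apart (some empty), plates square to the bar, red rearmost at x -40 mm. Fixed; origin on the worktop under the post. A flat bar, 14 mm wide, 6 thick, top at z 170 mm, runs from the post along the stand's -x (toward the robot) to x -178 mm. Post no higher than the bar. Foot x -130 to +20, 100 wide, 12 high.
- spare_hook: Steel hook stand, empty at the start, same make. Fixed; origin on the worktop under the post. A flat bar, 14 mm wide, 6 thick, top at z 170 mm, runs from the post along the stand's -x (toward the robot) to x -178 mm. Post no higher than the bar. Foot x -130 to +20, 100 wide, 12 high.
- crowded_tip (a point): Crowded hook's tip, on its bar-top line 178 mm before the post. The last 5 mm of the bar turn up 8 mm, so a tag must be raised about 14 mm above hanging height (more than 8, less than 22) to pass it.
- spare_tip (a point): Spare hook's tip, on its bar-top line 178 mm before the post. The last 5 mm of the bar turn up 8 mm, so a tag must be raised about 14 mm above hanging height (more than 8, less than 22) to pass it.
- cupboard_tag_1: Blue plastic key tag, 50 g (cupboard key; at least 1 present): plate 10 mm thick (its x), 60 wide (y), 115 tall (z, up). Origin: middle of its foot. Window 26 wide, z 45 to 75; its top edge rests on the bar, so a hung tag's origin is 75 mm below the bar's top. Shoulders at z 85; above them a grip tab 30 wide (y), 10 thick, z 85 to 115 mm.
- cupboard_tag_2: Blue plastic key tag, 50 g (cupboard key; at least 1 present): plate 10 mm thick (its x), 60 wide (y), 115 tall (z, up). Origin: middle of its foot. Window 26 wide, z 45 to 75; its top edge rests on the bar, so a hung tag's origin is 75 mm below the bar's top. Shoulders at z 85; above them a grip tab 30 wide (y), 10 thick, z 85 to 115 mm.
- expired_tag_1: Yellow plastic key tag, 50 g (out of date; at least 1 present): plate 10 mm thick (its x), 60 wide (y), 115 tall (z, up). Origin: middle of its foot. Window 26 wide, z 45 to 75; its top edge rests on the bar, so a hung tag's origin is 75 mm below the bar's top. Shoulders at z 85; above them a grip tab 30 wide (y), 10 thick, z 85 to 115 mm.
- expired_tag_2: Yellow plastic key tag, 50 g (out of date; at least 1 present): plate 10 mm thick (its x), 60 wide (y), 115 tall (z, up). Origin: middle of its foot. Window 26 wide, z 45 to 75; its top edge rests on the bar, so a hung tag's origin is 75 mm below the bar's top. Shoulders at z 85; above them a grip tab 30 wide (y), 10 thick, z 85 to 115 mm.
- return_tag: Red plastic key tag, 50 g (return tag, rearmost): plate 10 mm thick (its x), 60 wide (y), 115 tall (z, up). Origin: middle of its foot. Window 26 wide, z 45 to 75; its top edge rests on the bar, so a hung tag's origin is 75 mm below the bar's top. Shoulders at z 85; above them a grip tab 30 wide (y), 10 thick, z 85 to 115 mm.
- return_top (a point): Middle of the top of the red tag's grip tab (tag z +115 mm).
- returns_box: Grey returns box, fixed, 140 (its x) x 120 (y) x 145 mm high, closed but for a slot in its top. Origin on the worktop under its centre. Inner floor at z 6 mm, top plate 6 mm thick. A shutter covers the slot at the start.
- slot (a point): Centre of the slot's mouth, in the box's top face 30 mm behind the middle (box x +30 mm). The slot is 14 mm (box x) by 65 mm (box y), so a tag goes in foot first with its width along the box's y.
- shutter (a joint): Sliding shutter plate on the box's top, m: 0 closed (slot covered), 0.042 fully open. It opens along the box's own -x, takes about 1 N and stays where it is left. The slot is fully clear above 0.028.
- shutter_knob (a point): Middle of the top of the shutter's black knob, which moves with it: 14 mm (box x) by 26 mm (box y), 30 mm tall, its foot on the 3 mm shutter plate. When fully open its centre is 72 mm from the slot's along the box's -x.
- reject_basket: Slatted steel basket, open at the top, loose (0.7 kg), 200 (its x) x 170 (y) x 85 mm high, walls and floor 4 mm. Origin under the centre of its floor. It may get knocked a few cm aside.
- mug_a: White mug, 91 mm tall, 80 mm across, 113 mm with its handle, loose, standing low in front of the hooks; not part of the work. Origin under its middle.
- tin_b: Food tin with a pale green and white label, 58 mm across and 72 mm tall, loose, standing low in front of the hooks; not part of the work. Origin under its middle.

How it is judged:
On the way, in this order (a step that is already met when the one before it is completed fails the run):
1. every blue tag hangs on the spare hook and every yellow tag is in the basket, released (x of cupboard_tag_1 in the frame of spare_hook between -0.172 and 0 m and y of cupboard_tag_1 in the frame of spare_hook between -0.013 and 0.013 m and z of cupboard_tag_1 in the frame of spare_hook between 0.087 and 0.103 m and angle between each of cupboard_tag_1, cupboard_tag_2's own z axis and vertical below 0.3 rad and contact force between each of cupboard_tag_1, cupboard_tag_2, expired_tag_1, expired_tag_2 and the fingers below 0.1 N and x of cupboard_tag_2 in the frame of spare_hook between -0.172 and 0 m and y of cupboard_tag_2 in the frame of spare_hook between -0.013 and 0.013 m and z of cupboard_tag_2 in the frame of spare_hook between 0.087 and 0.103 m and x of expired_tag_1 in the frame of reject_basket between -0.102 and 0.102 m and y of expired_tag_1 in the frame of reject_basket between -0.087 and 0.087 m and z of expired_tag_1 in the frame of reject_basket between 0 and 0.1 m and x of expired_tag_2 in the frame of reject_basket between -0.102 and 0.102 m and y of expired_tag_2 in the frame of reject_basket between -0.087 and 0.087 m and z of expired_tag_2 in the frame of reject_basket between 0 and 0.1 m), for 0.2 s.
2. the red tag is wholly inside the returns box (x of return_tag in the frame of returns_box between -0.066 and 0.066 m and y of return_tag in the frame of returns_box between -0.056 and 0.056 m and z of return_tag in the frame of returns_box between 0.002 and 0.14 m and z of return_top in the frame of returns_box below 0.142 m), for 0.2 s.
At the end, for the whole second after the job is handed in: Every blue tag hangs by its window on the spare hook's bar (within 8 mm of hanging height, tilted under 0.3 rad); every yellow tag is inside the basket (its origin within the walls); the red tag is wholly inside the returns box; the shutter is closed to within 6 mm; all tags at rest and released (all of step 1 and all of step 2 and linear speed of each of cupboard_tag_1, cupboard_tag_2, expired_tag_1, expired_tag_2, return_tag below 0.03 m/s and value of joint shutter below 0.006 m); the robot touches nothing.
It fails at once if the mug or the tin is pushed more than 4 cm or knocked over (distance of any of mug_a, tin_b from where it was at the start of the episode above 0.04 m or angle between any of mug_a, tin_b's own z axis and vertical above 0.6 rad).
Of cupboard_tag_1, cupboard_tag_2, expired_tag_1, expired_tag_2 only 3 to 4 are there at a start; the rules pass over those that are not, and their reading is None.
At some moment in a run one of reject_basket may be knocked a few centimetres aside while the robot is not near it.
It also fails if it takes over 210 s, if anything falls off the work surface, if the arm or the gripper's body presses on something with over 40 N, if the wrist force passes 120 N, or if a joint passes its speed limit or range.

ROBOT

A 6-joint arm with a two-finger parallel gripper is mounted at the origin on a cart in front of the work surface, level with it; the furniture and walls round the work are solid. World frame = base frame: x ahead of the robot, y to its left, z up, the work surface at z = 0. Lengths are in m, angles in rad, forces in N, time in s.
With the tool pointing down it reaches from about 0.35 to 0.975 m from the base axis. Payload 4.9 kg.
Tool frame: the origin (TCP) lies midway between the tips of the shut fingers; the grasp point (between the pads) lies ctrl.tcp_to_grasp behind it (ctrl.tcp_to_grasp is the distance from the TCP to the grasp point, in m); z points along the fingers, y is the direction in which the jaws open and shut (so a half turn about z gives the same grasp; the last joint's range is limited). The gripper opens to 85 mm and grips with 20 to 120 N. Pads are 22 mm wide; open, the fingers measure 114 mm over their backs; the gripper's body (76 mm by 85 mm) begins 54 mm behind the grasp point. The pads swing forward as they close: fully open they stand 13 mm farther back than shut.
Start: joints at [-1.46, 0.053, 1.613, -0, 1.476, -0.119], TCP at [0.142, -0.609, 0.231] pointing down, gripper open.
Joint ranges: [-3.01, 3.01], [-1.01, 2.22], [0.06, 2.58], [-1.02, 4.17], [0.09, 2.62], [-3.14, 3.14]. Speed limits (rad/s): [2.57, 2.57, 3.14, 3.14, 3.14, 3.14].

INTERFACE

Orientations are given as a rotation vector (axis times angle).
In Python, from station import ctrl, get_image, calibration, finish_job, models gives the robot as it stands.
- The arm moves only by the shell command python3 -m creep 'ROWS' [FORCE]. ROWS is JSON, a list of rows, each a list of 7 numbers: the opening, from 0 (shut) to 1 (fully open), then the shift along the tool's x, y, z in m, then the turn, a rotation vector about the tool's x, y, z in degrees. A call has 1 to 20 rows; each row shifts and turns the commanded pose from where the row before left it, along the tool's axes as they then stand; what a row does not reach is not made up. A row lasts 1/10 s, in which the tool goes at most 50 mm and 8.59 degrees, less where a joint would pass 70% of its speed; a pose out of reach is approached as far as the arm can. A call with a gripper value outside its range is refused whole. The fingers move at their own pace and stop on an object; FORCE is the grip in N (left out, the last holds). Time passes only in rows, so rows that do not move let the fingers close. It gives the time, the measured TCP pose, the force and the opening at its end, in the units of the state.
- ctrl.get_obs(): the state, without advancing time (a new reading comes with each control period).
- get_image(name): name is "scene" or "top"; returns the picture (480x640x3 uint8, red, green, blue); there is no depth.
- calibration(name): a dict with "mtx" (3x3 intrinsics, pixels), "R" (3x3) and "t" (3): a world point X has camera coordinates R X + t. Camera axes: x right, y down, z forward; pixel columns grow to the right and rows downward; lengths in m; the calibration is good to about 2 mm. A picture is of the moment at which its call begins. calibration takes no time and is no camera call.
- finish_job(): hands the job in, once; it reports no verdict.
Trained networks look in the newest picture that a camera, given by its name, has taken for a name from the list of things; names that differ only in an ending like _2 or _b are one class to them, and where a whole thing is asked for, a point or a joint stands for the part that bears it (a point fixed in the world has none). Each returns a list of dicts, best first, with "conf" (0 to 1); they miss things now and then, are a little off and sometimes report something else, mostly with a low value. They report only what shows in the picture. A call takes as long as a camera call.
- models.search_frame(camera, name): "extent" ([left, top, right, bottom] in pixels, round what is visible of it).
The state is a dict: "t": time; "q": joint angles; "dq": joint speeds; "effort": joint torques, N m; "tool_pos": TCP position; "tool_rot": TCP orientation; "contact_force": force on the tool from outside, world axes, zero at the start; "wrist_torque": the same for the moment, N m; "opening": finger opening in m.
Only numpy, scipy, OpenCV 4.12 (cv2) and the standard library are available. Lean on these libraries where they do the work, as an engineer would, in place of code of your own. Each camera call takes 0.05 s, during which the arm holds its last target. There are 200 camera calls.

## Working session

There is one attempt and no reset: what is moved stays moved. The work goes in short steps, Python scripts to look and compute and a shell command to move; the robot and the scene stay as the last step left them, time stands still between calls to the robot, and variables do not carry over. Pictures are saved under pics/ and viewed, about 12 in all and at most 16, crops included, and the job is handed in when it is done.

```bash
ls; mkdir -p pics; python3 - <<'E'
from station import ctrl,get_image,calibration,models
import cv2,numpy as np
for c in ("scene","top"):
    im=get_image(c); cv2.imwrite(f"pics/{c}0.png",im[:,:,::-1])
    k=calibration(c); print(c,np.round(k["mtx"],1).tolist(),np.round(k["R"],3).tolist(),np.round(k["t"],3).tolist())
    for n in ["crowded_hook","spare_hook","cupboard_tag_1","expired_tag_1","return_tag","returns_box","shutter_knob","reject_basket","mug_a","tin_b"]:
        print(n,[([round(v) for v in d["extent"]],round(d["conf"],2)) for d in models.search_frame(c,n)][:5])
o=ctrl.get_obs();print(o, ctrl.tcp_to_grasp)
E
```

```text
pics
scene [[565.4, 0.0, 321.2], [0.0, 565.4, 245.0], [0.0, 0.0, 1.0]] [[0.786, -0.618, 0.015], [-0.477, -0.621, -0.622], [0.394, 0.482, -0.783]] [-0.444, 0.339, 1.258]
crowded_hook [([343, 243, 405, 331], 0.65)]
spare_hook [([263, 183, 338, 258], 0.86)]
cupboard_tag_1 [([361, 260, 385, 299], 0.8), ([342, 275, 369, 314], 0.71)]
expired_tag_1 [([354, 264, 376, 304], 0.77), ([373, 251, 392, 291], 0.56)]
return_tag [([379, 244, 401, 286], 0.62)]
returns_box [([324, 331, 415, 430], 0.9), ([357, 265, 376, 304], 0.39)]
shutter_knob [([354, 340, 402, 385], 0.72)]
reject_basket [([176, 157, 270, 248], 0.84), ([328, 329, 416, 429], 0.47)]
mug_a [([246, 246, 293, 294], 0.6)]
tin_b [([294, 301, 321, 334], 0.75), ([265, 184, 338, 258], 0.16)]
top [[436.4, 0.0, 314.3], [0.0, 436.4, 237.4], [0.0, 0.0, 1.0]] [[-0.036, -0.999, 0.005], [-0.978, 0.035, -0.206], [0.206, -0.012, -0.979]] [0.024, 0.576, 0.975]
crowded_hook [([349, 178, 404, 262], 0.74), ([376, 216, 405, 235], 0.72)]
spare_hook [([243, 186, 290, 270], 0.81), ([372, 192, 397, 211], 0.63)]
cupboard_tag_1 [([380, 243, 414, 263], 0.85), ([372
[... 487 characters left out ...]
], 0.34), ([352, 179, 402, 261], 0.2)]
{'t': 1.1, 'q': array([-1.46004337e+00,  5.27219054e-02,  1.61284419e+00, -3.63633621e-06,
        1.47599890e+00, -1.18992978e-01]), 'dq': array([ 0.00113468, -0.00095197, -0.00030966, -0.00074813, -0.00201465,
       -0.00057172]), 'effort': array([ 1.72451906e-03, -3.93690705e+01, -3.70468175e+01, -4.45930448e-05,
        5.59100827e-04, -1.58695235e-05]), 'tool_pos': array([ 0.1423356 , -0.60858205,  0.23132336]), 'tool_rot': array([ 3.12086000e+00,  3.60088264e-01, -5.86524334e-06]), 'contact_force': array([-0.70047882,  0.24444067,  0.20736287]), 'wrist_torque': array([-0.02795004,  0.01224241, -0.05359241]), 'opening': 0.08553456023532352} 0.0187
```

```bash
python3 - <<'E'
import cv2
a=cv2.imread("pics/top0.png")[165:345,120:520]; cv2.imwrite("pics/topc.png",cv2.resize(a,None,fx=2,fy=2,interpolation=cv2.INTER_CUBIC))
a=cv2.imread("pics/scene0.png")[150:450,160:430]; cv2.imwrite("pics/scenec.png",cv2.resize(a,None,fx=2,fy=2,interpolation=cv2.INTER_CUBIC))
E
```

```text
(no output)
```

View pics/topc.png

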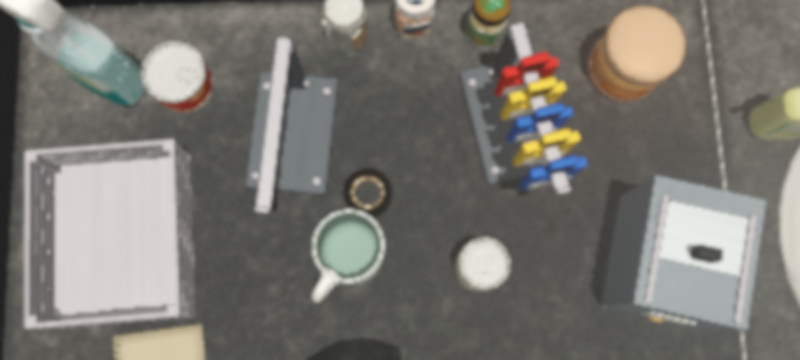

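View pics/scenec.png

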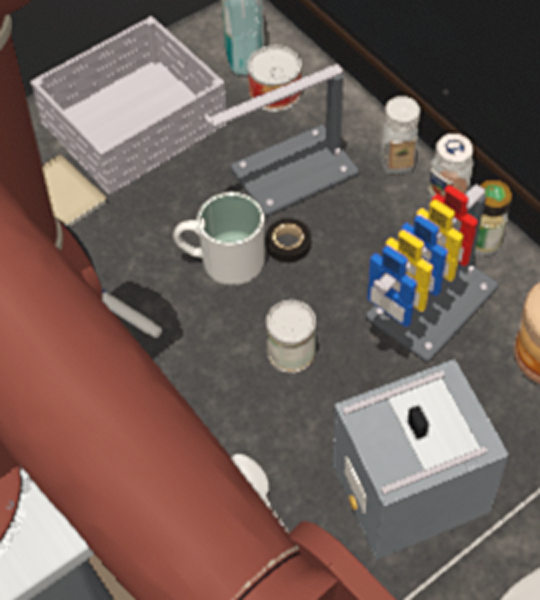

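```bash
cat > h.py <<'E'
import numpy as np,cv2
from station import ctrl,get_image,calibration,models
from scipy.optimize import least_squares
K={c:calibration(c) for c in("scene","top")}
def proj(c,X):
    k=K[c]; p=(k["R"]@np.asarray(X,float).T).T+k["t"]; p=p@k["mtx"].T; return p[:,:2]/p[:,2:]
def ray(c,px,z):
    k=K[c]; C=-k["R"].T@k["t"]; d=k["R"].T@np.linalg.solve(k["mtx"],[*px,1]); return C+d*(z-C[2])/d[2]
def W(p,L):  # pose x,y,yaw ; local pts
    L=np.asarray(L,float); c,s=np.cos(p[2]),np.sin(p[2])
    return np.c_[p[0]+c*L[:,0]-s*L[:,1],p[1]+s*L[:,0]+c*L[:,1],L[:,2]]
def fit(obs,p0):  # obs: {cam:(local pts, px)}
    f=lambda p:np.concatenate([(proj(c,W(p,L))-np.array(u)).ravel() for c,(L,u) in obs.items()])
    r=least_squares(f,p0,loss="soft_l1"); return r.x,np.round(r.fun,1)
def blobs(c,im,col,z):
    pass
E
python3 - <<'E'
from h import *
T=lambda a:[(x/2+120,y/2+165) for x,y in a]; S=lambda a:[(x/2+160,y/2+150) for x,y in a]
hk=[(-.178,0,.178),(0.005,0,.17)]
for n,t,s in (("crowded",[(563,188),(517,28)],[(381,287),(478,192)]),("spare",[(263,210),(283,40)],[(210,121),(339,72)])):
    p,r=fit({"top":(hk,T(t)),"scene":(hk,S(s))},[.75,0,0]); print(n,np.round(p,4),r)
    t=W(p,[(-.178,0,.17)]); print(np.round(t,3))
b=[(.07,.06,.145),(.07,-.06,.145),(-.07,-.06,.145),(-.07,.06,.145)]
p,r=fit({"top":(b,T([(655,178),(765,200),(747,327),(637,303)])),"scene":(b,S([(460,362),(505,455),(370,500),(335,408)]))},[.55,-.25,0]); print("box",np.round(p,4),r)
print("slot,knobclosed",np.round(W(p,[(.03,0,.145),(0,0,.178)]),4))
k=K["top"]
print("knob top view",ray("top",T([(705,252)])[0],.17),ray("scene",S([(418,416)])[0],.17))
b=[(.1,.085,.085),(.1,-.085,.085),(-.1,-.085,.085),(-.1,.085,.085)]
p,r=fit({"top":(b,T([(24,152),(175,140),(178,313),(25,327)])),"scene":(b,S([(150,17),(223,88),(108,190),(34,84)]))},[.55,.3,0]); print("basket",np.round(p,4),r)
E
```

```text
crowded [ 0.6739 -0.1444  0.2002] [ 2.3 -0.   1.4 -0.2 -0.8 -1.5 -0.8 -1.4]
[[ 0.499 -0.18   0.17 ]]
spare [ 0.6671  0.1121 -0.1208] [ 1.3 -1.4  1.3  0.6 -0.8 -1.7 -1.5 -2.1]
[[0.49  0.134 0.17 ]]
box [ 0.432  -0.3237 -0.2706] [ 1.  -1.6  1.   0.2  0.3  1.5 -1.4 -0.1 -3.9 -1.8  0.4 -0.2  4.8  2.5
 -1.6 -2.6]
slot,knobclosed [[ 0.4609 -0.3317  0.145 ]
 [ 0.432  -0.3237  0.178 ]]
knob top view [ 0.4288908 -0.3180704  0.17     ] [ 0.43150734 -0.32184519  0.17      ]
basket [0.4833 0.3297 0.0513] [  1.6  -0.5  -0.   -0.7   1.9   0.4   1.4   0.3  -0.2  -0.6  -0.1  -3.5
  -3.8 -18.2  -2.3  -1.5]
```

```bash
python3 - <<'E'
from h import *
out=[]
C=[.6739,-.1444,.2002];B=[.432,-.3237,-.2706]
for c,(x0,y0,x1,y1),s in (("top",(340,170,510,340),4),("scene",(320,235,430,345),5)):
    im=cv2.imread(f"pics/{c}0.png")[y0:y1,x0:x1]; im=cv2.resize(im,None,fx=s,fy=s,interpolation=cv2.INTER_CUBIC)
    def poly(p,L,col): cv2.polylines(im,[((proj(c,W(p,L))-[x0,y0]+.5)*s).astype(int)],True,col,1)
    for k in range(5):
        x=-.04-.028*k; poly(C,[(x-.005,-.015,.21),(x-.005,.015,.21),(x+.005,.015,.21),(x+.005,-.015,.21)],(255,255,255))
    poly(C,[(-.178,-.007,.17),(0,-.007,.17),(0,.007,.17),(-.178,.007,.17)],(0,255,0))
    poly(B,[(.07,.06,.145),(.07,-.06,.145),(-.07,-.06,.145),(-.07,.06,.145)],(0,0,255))
    poly(B,[(.007,.013,.178),(.007,-.013,.178),(-.007,-.013,.178),(-.007,.013,.178)],(0,0,255))
    out.append(cv2.resize(im,(400,400)) if 0 else im[:600])
h=max(o.shape[0] for o in out)
out=[cv2.copyMakeBorder(o,0,h-o.shape[0],0,0,cv2.BORDER_CONSTANT) for o in out]
o=np.hstack(out); o=cv2.resize(o,None,fx=800/o.shape[1],fy=800/o.shape[1],interpolation=cv2.INTER_AREA); cv2.imwrite("pics/ov.png",o)
E
```

```text
(no output)
```

View pics/ov.png

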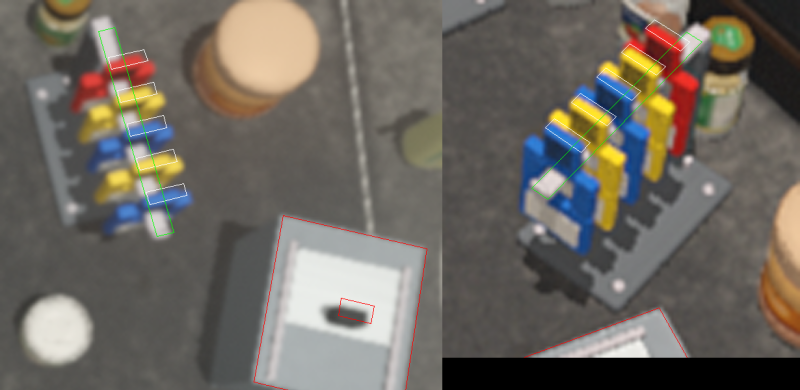

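```bash
cat >> h.py <<'E'
def theta(o=None):
    import scipy.spatial.transform as T
    M=T.Rotation.from_rotvec((o or ctrl.get_obs())["tool_rot"]).as_matrix(); return np.arctan2(M[1,0],M[0,0]),M[2,2]
def plan(wps,th=None,frm=None):
    o=ctrl.get_obs(); t0,zz=theta(o); p=o["tool_pos"] if frm is None else np.array(frm)
    if th is None: th=t0
    print("t %.1f"%o["t"],"pos",np.round(o["tool_pos"],4),"th %.4f zz %.4f"%(t0,zz),"turn z deg %.2f"%np.degrees(t0-th),"F",np.round(o["contact_force"],1),"open %.4f"%o["opening"])
    for w in wps:
        w=np.array(w,float); d=w-p; p=w
        print("  to",np.round(w,3),"shift mm",np.round([1e3*(d[0]*np.cos(th)+d[1]*np.sin(th)),1e3*(d[0]*np.sin(th)-d[1]*np.cos(th)),-1e3*d[2]],1))
Cr=[.6739,-.1444,.2002];Sp=[.6671,.1121,-.1208];Bx=[.432,-.3237,-.2706];Ba=[.4833,.3297,.0513]
def at(p,x,y,z): return W(p,[(x,y,z)])[0]
E
python3 -c "
from h import *
plan([(.1423,-.6086,.30),at(Cr,-.152,0,.30),at(Cr,-.152,0,.181)],Cr[2])"
```

```text
t 1.1 pos [ 0.1423 -0.6086  0.2313] th 0.2297 zz -1.0000 turn z deg 1.69 F [-0.7  0.2  0.2] open 0.0855
  to [ 0.142 -0.609  0.3  ] shift mm [ -0.    0.  -68.7]
  to [ 0.525 -0.175  0.3  ] shift mm [ 461.3 -349.2   -0. ]
  to [ 0.525 -0.175  0.181] shift mm [  0.   0. 119.]
```

```bash
python3 -m creep '[[1,0,0,-0.035,0,0,1.7],[1,0,0,-0.034,0,0,0],[1,0.035,-0.0265,0,0,0,0],[1,0.035,-0.0265,0,0,0,0],[1,0.035,-0.0265,0,0,0,0],[1,0.035,-0.0265,0,0,0,0],[1,0.035,-0.0265,0,0,0,0],[1,0.035,-0.0265,0,0,0,0],[1,0.035,-0.0265,0,0,0,0],[1,0.035,-0.0265,0,0,0,0],[1,0.035,-0.0265,0,0,0,0],[1,0.035,-0.0265,0,0,0,0],[1,0.035,-0.0265,0,0,0,0],[1,0.035,-0.0265,0,0,0,0],[1,0.041,-0.031,0,0,0,0],[1,0,0,0,0,0,0],[1,0,0,0,0,0,0]]' 30
python3 - <<'E'
from h import *
plan([at(Cr,-.152,0,.30),at(Cr,-.152,0,.181)],Cr[2])
im=get_image("scene"); a=im[140:320,280:460,::-1]; t=get_image("top")[150:300,320:500,::-1]
cv2.imwrite("pics/a1.png",np.hstack([cv2.resize(a,(400,400)),cv2.resize(t,(400,400))]))
E
```

```text
t: 2.8
tool_pos: [0.5243, -0.175, 0.3002]
tool_rot: [3.125, 0.318, -0.001]
contact_force: [-0.6, -0.4, 0.2]
opening: 0.0856
t 2.8 pos [ 0.5243 -0.175   0.3002] th 0.2025 zz -1.0000 turn z deg 0.13 F [-0.6 -0.4  0.2] open 0.0856
  to [ 0.525 -0.175  0.3  ] shift mm [ 0.7 -0.2  0.2]
  to [ 0.525 -0.175  0.181] shift mm [  0.   0. 119.]
```

View pics/a1.png

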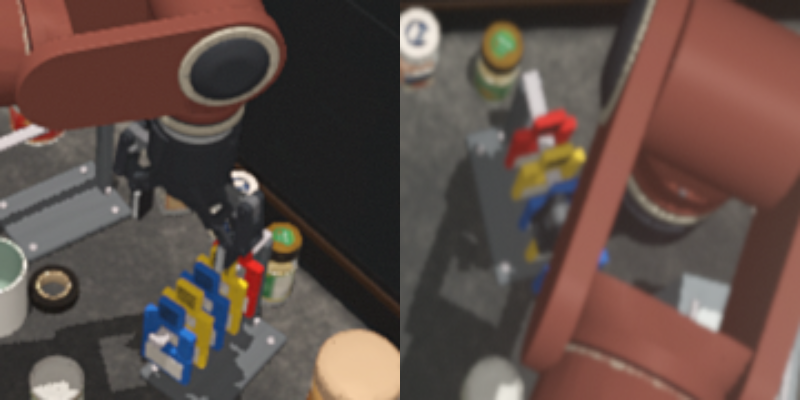

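```bash
python3 -m creep '[[1,0.001,0,0.03,0,0,0],[1,0,0,0.03,0,0,0],[1,0,0,0.03,0,0,0],[1,0,0,0.02,0,0,0],[1,0,0,0.007,0,0,0],[0.6,0,0,0,0,0,0],[0.45,0,0,0,0,0,0],[0.45,0,0,0,0,0,0],[0.45,0,0,0,0,0,0]]' 30
python3 - <<'E'
from h import *
plan([])
im=get_image("scene"); a=im[180:310,310:440,::-1]
cv2.imwrite("pics/a2.png",cv2.resize(a,(520,520),interpolation=cv2.INTER_CUBIC))
E
```

```text
t: 3.8
tool_pos: [0.5255, -0.1762, 0.1849]
tool_rot: [3.125, 0.314, 0.003]
contact_force: [-0.9, -1.3, -0.5]
opening: 0.0385
t 3.8 pos [ 0.5255 -0.1762  0.1849] th 0.2000 zz -1.0000 turn z deg 0.00 F [-0.9 -1.3 -0.5] open 0.0385
```

View pics/a2.png

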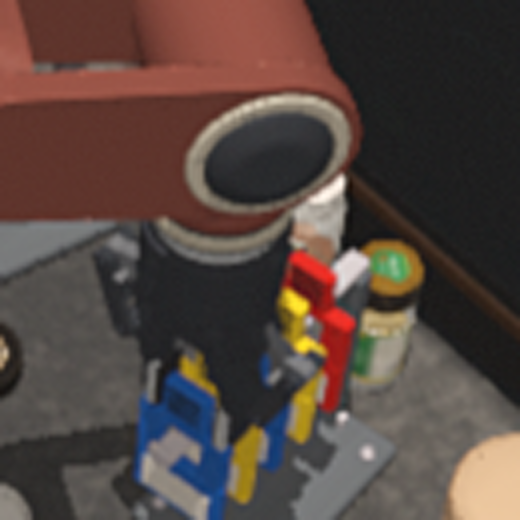

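```bash
python3 -m creep '[[0.3,0,0,0,0,0,0],[0.2,0,0,0,0,0,0],[0.2,0,0,0,0,0,0],[0.2,0,0,0,0,0,0],[0.2,0,0,0,0,0,0]]' 30
python3 - <<'E'
from h import *
plan([])
im=get_image("scene"); a=im[180:310,310:440,::-1]
cv2.imwrite("pics/a3.png",cv2.resize(a,(520,520),interpolation=cv2.INTER_CUBIC))
E
```

```text
t: 4.35
tool_pos: [0.5253, -0.1758, 0.1842]
tool_rot: [3.125, 0.314, 0.002]
contact_force: [-0.6, 1.3, 5.2]
opening: 0.0294
t 4.3 pos [ 0.5253 -0.1758  0.1842] th 0.2003 zz -1.0000 turn z deg 0.00 F [-0.6  1.3  5.2] open 0.0294
```

View pics/a3.png

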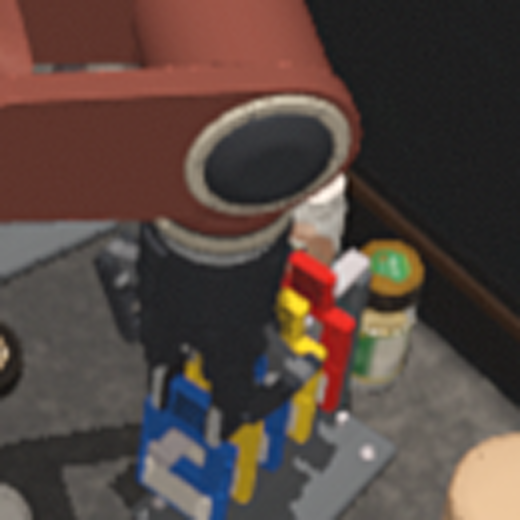

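```bash
python3 -m creep '[[0.2,0,0,-0.007,0,0,0],[0.2,0,0,-0.007,0,0,0],[0.2,0,0,0,0,0,0],[0.2,-0.015,0,0,0,0,0],[0.2,-0.02,0,0,0,0,0],[0.2,-0.02,0,0,0,0,0],[0.2,-0.015,0,0,0,0,0],[0.2,0,0,-0.03,0,0,0],[0.2,0,0,-0.035,0,0,0],[0.2,0,0,-0.035,0,0,0],[0.2,0,0,0,0,0,0]]'
python3 - <<'E'
from h import *
plan([at(Sp,-.235,0,.298)],.2003)
im=get_image("scene"); a=im[130:330,240:440,::-1]
cv2.imwrite("pics/a4.png",cv2.resize(a,(560,560),interpolation=cv2.INTER_CUBIC))
E
```

```text
t: 5.5
tool_pos: [0.4582, -0.1909, 0.3037]
tool_rot: [3.12, 0.313, 0.013]
contact_force: [-0.5, -0.1, -0.3]
opening: 0.0293
t 5.5 pos [ 0.4582 -0.1909  0.3037] th 0.2001 zz -0.9999 turn z deg -0.01 F [-0.5 -0.1 -0.3] open 0.0293
  to [0.434 0.14  0.298] shift mm [  42.  -329.6    5.7]
```

View pics/a4.png

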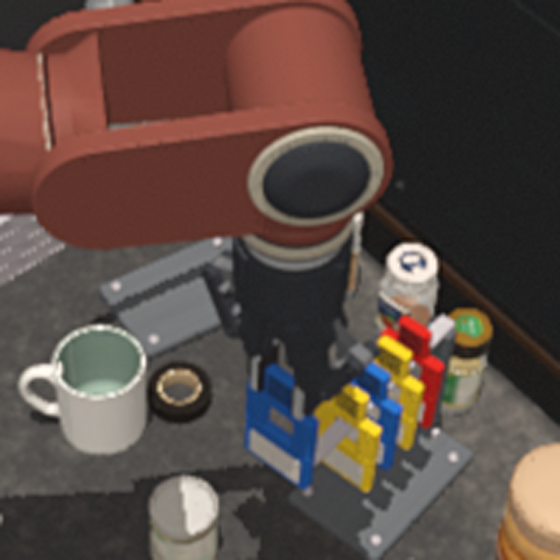

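```bash
python3 -m creep '[[0.2,0.004,-0.033,0,0,0,0],[0.2,0.004,-0.033,0,0,0,0],[0.2,0.004,-0.033,0,0,0,0],[0.2,0.004,-0.033,0,0,0,0],[0.2,0.004,-0.033,0,0,0,0],[0.2,0.004,-0.033,0,0,0,0],[0.2,0.004,-0.033,0,0,0,0],[0.2,0.004,-0.033,0,0,0,0],[0.2,0.005,-0.033,0,0,0,0],[0.2,0.005,-0.033,0,0,0,0],[0.2,0,0,0,0,0,6.1],[0.2,0,0,0,0,0,6.1],[0.2,0,0,0,0,0,6.2],[0.2,0,0,0.03,0,0,0],[0.2,0,0,0.03,0,0,0],[0.2,0,0,0.03,0,0,0],[0.2,0,0,0.016,0,0,0],[0.2,0,0,0,0,0,0]]'
python3 - <<'E'
from h import *
plan([at(Sp,-.235,0,.198),at(Sp,-.06,0,.198)],Sp[2])
im=get_image("scene"); a=im[130:330,180:380,::-1];t=get_image("top")[170:330,180:340,::-1]
cv2.imwrite("pics/a5.png",np.hstack([cv2.resize(x,(400,400),interpolation=cv2.INTER_CUBIC) for x in(a,t)]))
E
```

```text
t: 7.35
tool_pos: [0.4294, 0.1417, 0.1872]
tool_rot: [3.134, -0.19, -0.012]
contact_force: [0.1, 0.5, -0.6]
opening: 0.0298
t 7.3 pos [0.4294 0.1417 0.1872] th -0.1210 zz -1.0000 turn z deg -0.01 F [ 0.1  0.5 -0.6] open 0.0298
  to [0.434 0.14  0.198] shift mm [  4.5   0.8 -10.8]
  to [0.608 0.119 0.198] shift mm [175.   0.  -0.]
```

View pics/a5.png

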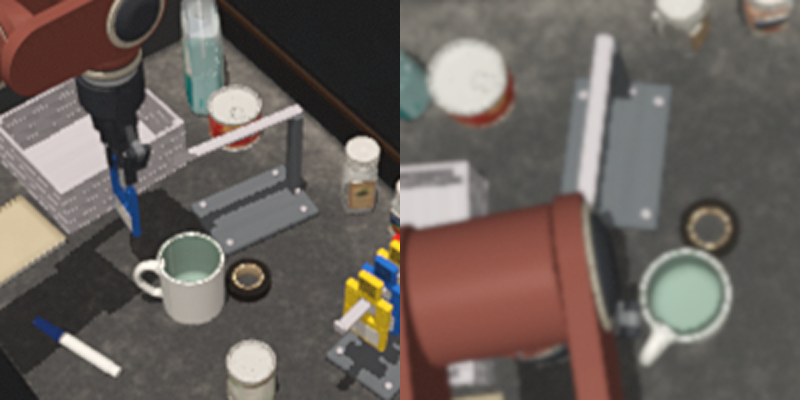

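```bash
python3 -m creep '[[0.2,0,0,0,0,0,0],[0.2,0,0,0,0,0,0],[0.2,0,0,0,0,0,0]]'
python3 - <<'E'
from h import *
plan([at(Sp,-.235,0,.198),at(Sp,-.06,0,.198)],Sp[2])
E
```

```text
t: 7.75
tool_pos: [0.4325, 0.1422, 0.1927]
tool_rot: [-3.135, 0.19, -0.004]
contact_force: [-0.2, -0.7, 0.3]
opening: 0.0294
t 7.8 pos [0.4325 0.1422 0.1927] th -0.1210 zz -1.0000 turn z deg -0.01 F [-0.2 -0.7  0.3] open 0.0294
  to [0.434 0.14  0.198] shift mm [ 1.5  1.6 -5.3]
  to [0.608 0.119 0.198] shift mm [175.   0.  -0.]
```

```bash
python3 -m creep '[[0.2,0,0.001,-0.005,0,0,0],[0.2,0,0,0,0,0,0],[0.2,0.015,0,0,0,0,0],[0.2,0.015,0,0,0,0,0],[0.2,0.015,0,0,0,0,0],[0.2,0.015,0,0,0,0,0],[0.2,0.015,0,0,0,0,0],[0.2,0.015,0,0,0,0,0],[0.2,0.015,0,0,0,0,0],[0.2,0.015,0,0,0,0,0],[0.2,0.015,0,0,0,0,0],[0.2,0.015,0,0,0,0,0],[0.2,0.015,0,0,0,0,0],[0.2,0.008,0,0,0,0,0],[0.2,0,0,0,0,0,0],[0.2,0,0,0,0,0,0],[0.2,0,0,0,0,0,0]]'
python3 - <<'E'
from h import *
plan([at(Sp,-.06,0,.198)],Sp[2])
im=get_image("scene"); a=im[150:300,220:370,::-1]
cv2.imwrite("pics/a6.png",cv2.resize(a,(500,500),interpolation=cv2.INTER_CUBIC))
E
```

```text
t: 9.45
tool_pos: [0.6028, 0.1204, 0.1963]
tool_rot: [-3.136, 0.19, 0.001]
contact_force: [0.3, -1.2, -0.7]
opening: 0.0292
t 9.4 pos [0.6028 0.1204 0.1963] th -0.1208 zz -1.0000 turn z deg 0.00 F [ 0.3 -1.2 -0.7] open 0.0292
  to [0.608 0.119 0.198] shift mm [ 4.8  0.5 -1.7]
```

View pics/a6.png

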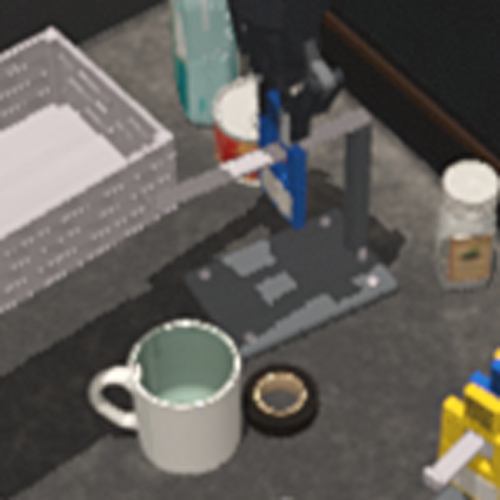

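```bash
python3 -m creep '[[0.2,0,0,0.006,0,0,0],[0.2,0,0,0.006,0,0,0],[0.2,0,0,0,0,0,0],[0.2,0,0,0,0,0,0],[0.5,0,0,0,0,0,0],[0.8,0,0,0,0,0,0],[0.9,0,0,0,0,0,0],[0.9,0,0,0,0,0,0],[0.9,0,0,-0.02,0,0,0],[0.9,0,0,-0.04,0,0,0],[0.9,0,0,-0.05,0,0,0],[0.9,0,0,0,0,0,0],[0.9,0,0,0,0,0,0]]'
python3 - <<'E'
from h import *
plan([at(Sp,-.06,0,.295),at(Cr,-.124,0,.295),at(Cr,-.124,0,.183)],Cr[2])
get_image("scene")
for n in("cupboard_tag_1","expired_tag_1"): print([([round(v) for v in d["extent"]],round(d["conf"],2)) for d in models.search_frame("scene",n)])
print(proj("scene",[at(Sp,-.06,0,.095),at(Sp,-.06,0,.21)]))
E
```

```text
t: 10.8
tool_pos: [0.6044, 0.1203, 0.2969]
tool_rot: [-3.135, 0.19, -0.007]
contact_force: [0.6, -0.5, -0.1]
opening: 0.0773
t 10.8 pos [0.6044 0.1203 0.2969] th -0.1210 zz -1.0000 turn z deg -18.40 F [ 0.6 -0.5 -0.1] open 0.0773
  to [0.608 0.119 0.295] shift mm [2.9 1.6 1.9]
  to [ 0.552 -0.169  0.295] shift mm [-111.4  271.7   -0. ]
  to [ 0.552 -0.169  0.183] shift mm [  0.   0. 112.]
[([298, 178, 316, 224], 0.79), ([362, 258, 384, 299], 0.69)]
[([355, 267, 376, 306], 0.6), ([370, 252, 390, 289], 0.59)]
[[306.19948717 213.17766194]
 [305.94067661 182.00550762]]
```

```bash
python3 -m creep '[[1,0,0,0,0,0,-6.1],[1,0,0,0,0,0,-6.1],[1,0,0,0,0,0,-6.2],[1,-0.012,0.03,0,0,0,0],[1,-0.012,0.03,0,0,0,0],[1,-0.012,0.03,0,0,0,0],[1,-0.012,0.03,0,0,0,0],[1,-0.012,0.03,0,0,0,0],[1,-0.012,0.03,0,0,0,0],[1,-0.012,0.03,0,0,0,0],[1,-0.012,0.03,0,0,0,0],[1,-0.012,0.033,0,0,0,0],[1,0,0,0,0,0,0],[1,0,0,0,0,0,0],[1,0,0,0,0,0,0]]'
python3 - <<'E'
from h import *
plan([at(Cr,-.124,0,.295),at(Cr,-.124,0,.184)],Cr[2])
E
```

```text
t: 12.45
tool_pos: [0.5516, -0.1679, 0.2931]
tool_rot: [-3.125, -0.315, 0.002]
contact_force: [0.7, 0.0, 0.6]
opening: 0.0854
t 12.4 pos [ 0.5516 -0.1679  0.2931] th 0.2008 zz -1.0000 turn z deg 0.03 F [0.7 0.  0.6] open 0.0854
  to [ 0.552 -0.169  0.295] shift mm [ 0.5  1.3 -1.9]
  to [ 0.552 -0.169  0.184] shift mm [  0.   0. 111.]
```

Down 109, grip, lift 14, back out ~90 mm to x −0.215, rise.

```bash
python3 -m creep '[[1,0,0.001,0.03,0,0,0],[1,0,0,0.03,0,0,0],[1,0,0,0.03,0,0,0],[1,0,0,0.019,0,0,0],[1,0,0,0,0,0,0],[0.5,0,0,0,0,0,0],[0.2,0,0,0,0,0,0],[0.2,0,0,0,0,0,0],[0.2,0,0,0,0,0,0],[0.2,0,0,0,0,0,0],[0.2,0,0,0,0,0,0],[0.2,0,0,0,0,0,0]]' 30
python3 - <<'E'
from h import *
plan([at(Cr,-.124,0,.184)],Cr[2])
E
```

```text
t: 13.65
tool_pos: [0.5527, -0.1698, 0.1869]
tool_rot: [3.125, 0.314, 0.003]
contact_force: [0.1, 2.0, 5.8]
opening: 0.0294
t 13.7 pos [ 0.5527 -0.1698  0.1869] th 0.2001 zz -1.0000 turn z deg -0.01 F [0.1 2.  5.8] open 0.0294
  to [ 0.552 -0.169  0.184] shift mm [-0.2 -0.8  2.9]
```

```bash
python3 -m creep '[[0.2,0,0,-0.007,0,0,0],[0.2,0,0,-0.007,0,0,0],[0.2,0,0,0,0,0,0],[0.2,0,0,0,0,0,0],[0.2,-0.015,0,0,0,0,0],[0.2,-0.015,0,0,0,0,0],[0.2,-0.015,0,0,0,0,0],[0.2,-0.015,0,0,0,0,0],[0.2,-0.015,0,0,0,0,0],[0.2,-0.015,0,0,0,0,0],[0.2,-0.01,0,0,0,0,0],[0.2,0,0,0,0,0,0],[0.2,0,0,-0.03,0,0,0],[0.2,0,0,-0.03,0,0,0],[0.2,0,0,-0.03,0,0,0],[0.2,0,0,0,0,0,0],[0.2,0,0,0,0,0,0],[0.2,0,0,0,0,0,0]]'
python3 - <<'E'
from h import *
for c in("scene","top"):
    get_image(c)
    for n in("expired_tag_1","cupboard_tag_1","reject_basket"): print(c,n,[([round(v) for v in d["extent"]],round(d["conf"],2)) for d in models.search_frame(c,n)])
plan([(.45,.30,.29)])
p=ctrl.get_obs()["tool_pos"]; print(proj("scene",[p,p-[0,0,.088],at(Cr,-.096,0,.095),at(Cr,-.096,0,.21)]))
E
```

```text
t: 15.45
tool_pos: [0.4537, -0.1892, 0.2874]
tool_rot: [-3.124, -0.314, 0.003]
contact_force: [-0.2, -0.2, -0.8]
opening: 0.0291
scene expired_tag_1 [([323, 266, 353, 309], 0.67), ([371, 251, 390, 292], 0.52)]
scene cupboard_tag_1 [([360, 260, 385, 297], 0.58), ([378, 243, 396, 281], 0.38), ([274, 223, 321, 259], 0.25)]
scene reject_basket [([187, 212, 258, 248], 0.96)]
top expired_tag_1 [([370, 200, 405, 226], 0.68)]
top cupboard_tag_1 [([371, 216, 406, 241], 0.76), ([247, 210, 276, 229], 0.68), ([132, 236, 218, 329], 0.47)]
top reject_basket [([133, 236, 218, 329], 0.7)]
t 15.8 pos [ 0.4539 -0.1896  0.2889] th 0.2001 zz -1.0000 turn z deg 0.00 F [-0.4  0.3 -0.2] open 0.0295
  to [0.45 0.3  0.29] shift mm [  93.5 -480.6   -1.1]
[[338.36466551 275.79434024]
 [336.73216003 300.08066524]
 [369.47549007 289.73463509]
 [373.76625453 260.41284911]]
```

```bash
python3 -m creep '[[0.2,0.0045,-0.018,-0.01,0,0,0],[0.2,0.0095,-0.036,-0.01,0,0,0],[0.2,0.0095,-0.036,0,0,0,0],[0.2,0.0095,-0.036,0,0,0,0],[0.2,0.0095,-0.036,0,0,0,0],[0.2,0.0095,-0.036,0,0,0,0],[0.2,0.0095,-0.036,0,0,0,0],[0.2,0.0095,-0.036,0,0,0,0],[0.2,0.0095,-0.036,0,0,0,0],[0.2,0.0095,-0.036,0,0,0,0],[0.2,0.0095,-0.036,0,0,0,0],[0.2,0.0095,-0.036,0,0,0,0],[0.2,0.0095,-0.036,0,0,0,0],[0.2,0.0095,-0.036,0,0,0,0],[0.2,0.0045,-0.018,0,0,0,0],[0.2,0,0,0.04,0,0,0],[0.2,0,0,0.04,0,0,0],[0.2,0,0,0.04,0,0,0],[0.2,0,0,0.03,0,0,0],[0.2,0,0,0.01,0,0,0]]'
python3 -m creep '[[0.2,0,0,0,0,0,0],[0.2,0,0,0,0,0,0],[0.5,0,0,0,0,0,0],[0.6,0,0,0,0,0,0],[0.7,0,0,0,0,0,0],[0.7,0,0,0,0,0,0],[0.7,0,0,0,0,0,0],[0.7,0,0,-0.04,0,0,0],[0.7,0,0,-0.04,0,0,0],[0.7,0,0,-0.04,0,0,0],[0.7,0,0,-0.04,0,0,0],[0.7,0,0,0,0,0,0],[0.7,0,0,0,0,0,0]]'
python3 - <<'E'
from h import *
plan([at(Cr,-.096,0,.295),at(Cr,-.096,0,.184)],Cr[2])
im=get_image("scene");t=get_image("top")
print([([round(v) for v in d["extent"]],round(d["conf"],2)) for d in models.search_frame("scene","expired_tag_1")])
cv2.imwrite("pics/a7.png",np.hstack([cv2.resize(x,(400,400),interpolation=cv2.INTER_CUBIC) for x in(im[140:310,160:330,::-1],t[170:340,120:290,::-1])]))
E
```

```text
t: 17.85
tool_pos: [0.4814, 0.329, 0.1447]
tool_rot: [3.123, 0.313, -0.011]
contact_force: [-0.6, 0.0, 0.2]
opening: 0.0291
t: 19.15
tool_pos: [0.4842, 0.3309, 0.3108]
tool_rot: [-3.125, -0.314, -0.004]
contact_force: [0.9, -0.0, -0.7]
opening: 0.0599
t 19.1 pos [0.4842 0.3309 0.3108] th 0.2002 zz -1.0000 turn z deg -0.00 F [ 0.9 -0.  -0.7] open 0.0599
  to [ 0.58  -0.163  0.295] shift mm [ -4.6 503.5  15.8]
  to [ 0.58  -0.163  0.184] shift mm [  0.   0. 111.]
[([369, 251, 390, 291], 0.87), ([215, 178, 232, 214], 0.86)]
```

View pics/a7.png

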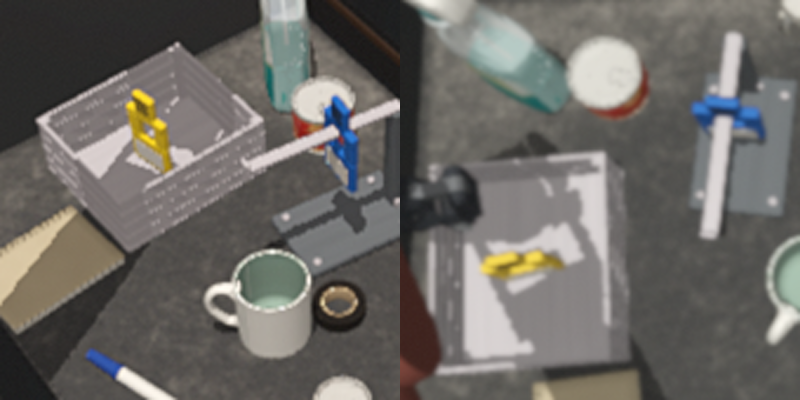

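```bash
python3 -m creep '[[1,0,0.018,0,0,0,0],[1,0,0.036,0,0,0,0],[1,0,0.036,0,0,0,0],[1,0,0.036,0,0,0,0],[1,0,0.036,0,0,0,0],[1,0,0.036,0,0,0,0],[1,0,0.036,0,0,0,0],[1,0,0.036,0,0,0,0],[1,0,0.036,0,0,0,0],[1,0,0.036,0,0,0,0],[1,0,0.036,0,0,0,0],[1,0,0.036,0,0,0,0],[1,0,0.036,0,0,0,0],[1,-0.002,0.036,0,0,0,0],[1,-0.002,0.018,0.015,0,0,0],[1,0,0,0,0,0,0],[1,0,0,0,0,0,0],[1,0,0,0,0,0,0]]'
python3 - <<'E'
from h import *
plan([at(Cr,-.096,0,.184)],Cr[2])
E
```

```text
t: 21.1
tool_pos: [0.5798, -0.1628, 0.2938]
tool_rot: [-3.125, -0.316, 0.001]
contact_force: [1.1, 0.6, 0.2]
opening: 0.0853
t 21.1 pos [ 0.5798 -0.1628  0.2938] th 0.2015 zz -1.0000 turn z deg 0.07 F [1.1 0.6 0.2] open 0.0853
  to [ 0.58  -0.163  0.184] shift mm [-1.000e-01  7.000e-01  1.098e+02]
```

```bash
python3 -m creep '[[1,0,0,0.03,0,0,0],[1,0,0,0.03,0,0,0],[1,0,0,0.03,0,0,0],[1,0,0,0.019,0,0,0],[1,0,0,0,0,0,0],[0.5,0,0,0,0,0,0],[0.2,0,0,0,0,0,0],[0.2,0,0,0,0,0,0],[0.2,0,0,0,0,0,0],[0.2,0,0,0,0,0,0],[0.2,0,0,0,0,0,0],[0.2,0,0,0,0,0,0],[0.2,0,0,-0.007,0,0,0],[0.2,0,0,-0.007,0,0,0],[0.2,0,0,0,0,0,0],[0.2,0,0,0,0,0,0],[0.2,0,0,0,0,0,0]]' 30
python3 -m creep '[[0.2,-0.015,0,0,0,0,0],[0.2,-0.015,0,0,0,0,0],[0.2,-0.015,0,0,0,0,0],[0.2,-0.015,0,0,0,0,0],[0.2,-0.015,0,0,0,0,0],[0.2,-0.015,0,0,0,0,0],[0.2,-0.015,0,0,0,0,0],[0.2,-0.015,0,0,0,0,0],[0.2,0,0,0,0,0,0],[0.2,0,0,-0.03,0,0,0],[0.2,0,0,-0.03,0,0,0],[0.2,0,0,-0.03,0,0,0],[0.2,0,0,-0.01,0,0,0],[0.2,0,0,0,0,0,0],[0.2,0,0,0,0,0,0],[0.2,0,0,0,0,0,0]]'
python3 - <<'E'
from h import *
plan([at(Sp,-.235,0,.298)],Cr[2])
get_image("scene")
for n in("expired_tag_1","cupboard_tag_1"): print(n,[([round(v) for v in d["extent"]],round(d["conf"],2)) for d in models.search_frame("scene",n)])
p=ctrl.get_obs()["tool_pos"]; print(proj("scene",[p,p-[0,0,.088]]))
E
```

```text
t: 22.8
tool_pos: [0.5797, -0.1641, 0.1988]
tool_rot: [-3.126, -0.314, 0.001]
contact_force: [-0.4, -0.0, -0.6]
opening: 0.0295
t: 24.4
tool_pos: [0.4617, -0.1875, 0.2968]
tool_rot: [-3.124, -0.314, 0.005]
contact_force: [-0.5, 0.4, -0.4]
opening: 0.0294
t 24.4 pos [ 0.4617 -0.1875  0.2968] th 0.2002 zz -1.0000 turn z deg -0.00 F [-0.5  0.4 -0.4] open 0.0294
  to [0.434 0.14  0.298] shift mm [  37.9 -326.9   -1.2]
expired_tag_1 [([368, 253, 389, 291], 0.87), ([181, 203, 262, 249], 0.64)]
cupboard_tag_1 [([325, 262, 354, 306], 0.65), ([277, 214, 323, 258], 0.16)]
[[341.0509544  270.57504656]
 [339.25857534 295.22132382]]
```

```bash
python3 -m creep '[[0.2,0.004,-0.033,0,0,0,0],[0.2,0.004,-0.033,0,0,0,0],[0.2,0.004,-0.033,0,0,0,0],[0.2,0.004,-0.033,0,0,0,0],[0.2,0.004,-0.033,0,0,0,0],[0.2,0.004,-0.033,0,0,0,0],[0.2,0.004,-0.033,0,0,0,0],[0.2,0.004,-0.033,0,0,0,0],[0.2,0.003,-0.033,0,0,0,0],[0.2,0.003,-0.03,0,0,0,0],[0.2,0,0,0,0,0,6.1],[0.2,0,0,0,0,0,6.1],[0.2,0,0,0,0,0,6.2],[0.2,0,0,0.03,0,0,0],[0.2,0,0,0.03,0,0,0],[0.2,0,0,0.03,0,0,0],[0.2,0,0,0.009,0,0,0],[0.2,0,0,0,0,0,0],[0.2,0,0,0,0,0,0],[0.2,0,0,0,0,0,0]]'
python3 - <<'E'
from h import *
plan([at(Sp,-.235,0,.199),at(Sp,-.115,0,.199)],Sp[2])
E
```

```text
t: 26.55
tool_pos: [0.4358, 0.1403, 0.2025]
tool_rot: [-3.135, 0.19, -0.005]
contact_force: [-0.5, -0.0, -0.5]
opening: 0.0294
t 26.6 pos [0.4358 0.1403 0.2025] th -0.1210 zz -1.0000 turn z deg -0.01 F [-0.5 -0.  -0.5] open 0.0294
  to [0.434 0.14  0.199] shift mm [-1.9  0.1  3.5]
  to [0.553 0.126 0.199] shift mm [120.   0.  -0.]
```

```bash
python3 -m creep '[[0.2,0,0,0.004,0,0,0],[0.2,0,0,0,0,0,0],[0.2,0.013,0,0,0,0,0],[0.2,0.015,0,0,0,0,0],[0.2,0.015,0,0,0,0,0],[0.2,0.015,0,0,0,0,0],[0.2,0.015,0,0,0,0,0],[0.2,0.015,0,0,0,0,0],[0.2,0.015,0,0,0,0,0],[0.2,0.015,0,0,0,0,0],[0.2,0,0,0,0,0,0],[0.2,0,0,0,0,0,0],[0.2,0,0,0,0,0,0]]'
python3 -m creep '[[0.2,0,0,0.006,0,0,0],[0.2,0,0,0.006,0,0,0],[0.2,0,0,0.001,0,0,0],[0.2,0,0,0,0,0,0],[0.5,0,0,0,0,0,0],[0.8,0,0,0,0,0,0],[0.9,0,0,0,0,0,0],[0.9,0,0,0,0,0,0],[0.9,0,0,-0.02,0,0,0],[0.9,0,0,-0.04,0,0,0],[0.9,0,0,-0.05,0,0,0],[0.9,0,0,0,0,0,0],[0.9,0,0,0,0,0,0]]'
python3 - <<'E'
from h import *
plan([at(Cr,-.068,0,.295)],Cr[2])
im=get_image("scene")
for n in("expired_tag_1","cupboard_tag_1"): print(n,[([round(v) for v in d["extent"]],round(d["conf"],2)) for d in models.search_frame("scene",n)])
print(proj("scene",[at(Sp,-.115,0,.095),at(Sp,-.115,0,.21)]))
cv2.imwrite("pics/a8.png",cv2.resize(im[150:300,220:420,::-1],(800,600),interpolation=cv2.INTER_CUBIC))
E
```

```text
t: 27.85
tool_pos: [0.5512, 0.126, 0.1963]
tool_rot: [-3.136, 0.19, 0.001]
contact_force: [0.1, 1.2, -0.0]
opening: 0.0291
t: 29.15
tool_pos: [0.5526, 0.1259, 0.2953]
tool_rot: [-3.135, 0.19, -0.006]
contact_force: [-1.1, 0.1, -0.8]
opening: 0.0766
t 29.1 pos [0.5526 0.1259 0.2953] th -0.1211 zz -1.0000 turn z deg -18.41 F [-1.1  0.1 -0.8] open 0.0766
  to [ 0.607 -0.158  0.295] shift mm [ -2.8 289.    0.3]
expired_tag_1 [([367, 251, 390, 291], 0.84), ([216, 176, 248, 217], 0.76), ([357, 341, 402, 384], 0.72)]
cupboard_tag_1 [([295, 180, 316, 223], 0.75), ([278, 190, 298, 230], 0.57)]
[[287.83474387 221.24856421]
 [286.36800511 190.18914621]]
```

View pics/a8.png

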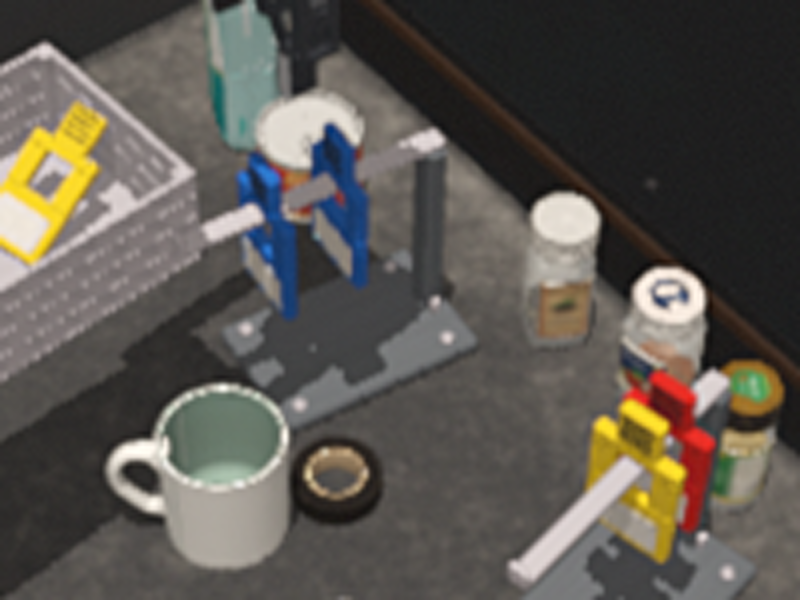

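```bash
python3 -m creep '[[1,0,0,0,0,0,-6.1],[1,0,0,0,0,0,-6.1],[1,0,0,0,0,0,-6.2],[1,0,0.02,0,0,0,0],[1,0,0.036,0,0,0,0],[1,0,0.036,0,0,0,0],[1,0,0.036,0,0,0,0],[1,0,0.036,0,0,0,0],[1,0,0.036,0,0,0,0],[1,0,0.036,0,0,0,0],[1,-0.001,0.033,0,0,0,0],[1,-0.002,0.02,0,0,0,0],[1,0,0,0,0,0,0],[1,0,0,0,0,0,0],[1,0,0,0,0,0,0]]'
python3 - <<'E'
from h import *
plan([at(Cr,-.068,0,.185)],Cr[2])
E
```

```text
t: 30.8
tool_pos: [0.6061, -0.1567, 0.2929]
tool_rot: [-3.125, -0.316, 0.001]
contact_force: [-0.1, 1.2, -0.4]
opening: 0.0855
t 30.8 pos [ 0.6061 -0.1567  0.2929] th 0.2014 zz -1.0000 turn z deg 0.07 F [-0.1  1.2 -0.4] open 0.0855
  to [ 0.607 -0.158  0.185] shift mm [  0.9   1.4 107.9]
```

```bash
python3 -m creep '[[1,0.001,0.001,0.03,0,0,0],[1,0,0,0.03,0,0,0],[1,0,0,0.03,0,0,0],[1,0,0,0.018,0,0,0],[1,0,0,0,0,0,0],[0.5,0,0,0,0,0,0],[0.2,0,0,0,0,0,0],[0.2,0,0,0,0,0,0],[0.2,0,0,0,0,0,0],[0.2,0,0,0,0,0,0],[0.2,0,0,0,0,0,0],[0.2,0,0,0,0,0,0],[0.2,0,0,-0.007,0,0,0],[0.2,0,0,-0.007,0,0,0],[0.2,0,0,0,0,0,0],[0.2,0,0,0,0,0,0],[0.2,0,0,0,0,0,0]]' 30
python3 -m creep '[[0.2,-0.015,0,0,0,0,0],[0.2,-0.015,0,0,0,0,0],[0.2,-0.015,0,0,0,0,0],[0.2,-0.015,0,0,0,0,0],[0.2,-0.015,0,0,0,0,0],[0.2,-0.015,0,0,0,0,0],[0.2,-0.015,0,0,0,0,0],[0.2,-0.015,0,0,0,0,0],[0.2,-0.015,0,0,0,0,0],[0.2,-0.015,0,0,0,0,0],[0.2,0,0,0,0,0,0],[0.2,0,0,-0.03,0,0,0],[0.2,0,0,-0.03,0,0,0],[0.2,0,0,-0.03,0,0,0],[0.2,0,0,-0.02,0,0,0],[0.2,0,0,0,0,0,0],[0.2,0,0,0,0,0,0],[0.2,0,0,0,0,0,0]]'
python3 - <<'E'
from h import *
for c in("scene","top"):
    get_image(c)
    for n in("expired_tag_1","return_tag","reject_basket"): print(c,n,[([round(v) for v in d["extent"]],round(d["conf"],2)) for d in models.search_frame(c,n)])
plan([at(Ba,0,0,.305)],Cr[2])
p=ctrl.get_obs()["tool_pos"]; print(proj("scene",[p,p-[0,0,.088]]))
E
```

```text
t: 32.5
tool_pos: [0.6071, -0.1587, 0.1988]
tool_rot: [-3.126, -0.314, 0.001]
contact_force: [0.4, -0.6, -0.1]
opening: 0.0296
t: 34.3
tool_pos: [0.46, -0.1881, 0.307]
tool_rot: [-3.124, -0.314, 0.004]
contact_force: [-0.4, -0.0, -0.5]
opening: 0.0292
scene expired_tag_1 [([328, 259, 352, 306], 0.68), ([214, 204, 237, 218], 0.43)]
scene return_tag [([377, 241, 400, 284], 0.63)]
scene reject_basket [([176, 202, 263, 248], 0.93)]
top expired_tag_1 [([155, 245, 192, 295], 0.61), ([450, 274, 492, 301], 0.26)]
top return_tag [([366, 192, 397, 213], 0.59), ([242, 236, 276, 252], 0.5)]
top reject_basket [([133, 242, 219, 334], 0.88)]
t 34.7 pos [ 0.4603 -0.1886  0.309 ] th 0.2001 zz -1.0000 turn z deg -0.01 F [ 0.   0.4 -0.5] open 0.0292
  to [0.483 0.33  0.305] shift mm [ 125.6 -503.3    4. ]
[[340.96763809 267.87806792]
 [339.16502516 292.89018659]]
```

```bash
python3 -m creep '[[0.2,0.004,-0.02,0,0,0,0],[0.2,0.0075,-0.036,0,0,0,0],[0.2,0.0075,-0.036,0,0,0,0],[0.2,0.0075,-0.036,0,0,0,0],[0.2,0.0075,-0.036,0,0,0,0],[0.2,0.0075,-0.036,0,0,0,0],[0.2,0.0075,-0.036,0,0,0,0],[0.2,0.0075,-0.036,0,0,0,0],[0.2,0.0075,-0.036,0,0,0,0],[0.2,0.0075,-0.036,0,0,0,0],[0.2,0.0075,-0.036,0,0,0,0],[0.2,0.0075,-0.036,0,0,0,0],[0.2,0.0075,-0.036,0,0,0,0],[0.2,0.0075,-0.036,0,0,0,0],[0.2,0.006,-0.02,0,0,0,0],[0.2,0,0,0.04,0,0,0],[0.2,0,0,0.04,0,0,0],[0.2,0,0,0.04,0,0,0],[0.2,0,0,0.03,0,0,0],[0.2,0,0,0.02,0,0,0]]'
python3 -m creep '[[0.2,0,0,0,0,0,0],[0.2,0,0,0,0,0,0],[0.5,0,0,0,0,0,0],[0.6,0,0,0,0,0,0],[0.7,0,0,0,0,0,0],[0.7,0,0,0,0,0,0],[0.7,0,0,0,0,0,0],[0.7,0,0,-0.04,0,0,0],[0.7,0,0,-0.04,0,0,0],[0.7,0,0,-0.04,0,0,0],[0.7,0,0,-0.05,0,0,0],[0.7,0,0,0,0,0,0],[0.7,0,0,0,0,0,0]]'
python3 - <<'E'
from h import *
plan([(.33,-.30,.30)],Bx[2])
im=get_image("scene");t=get_image("top")
print([([round(v) for v in d["extent"]],round(d["conf"],2)) for d in models.search_frame("top","expired_tag_1")])
cv2.imwrite("pics/a9.png",np.hstack([cv2.resize(x,(400,400),interpolation=cv2.INTER_CUBIC) for x in(im[140:310,160:330,::-1],t[170:340,120:290,::-1])]))
E
```

```text
t: 36.7
tool_pos: [0.4633, 0.3299, 0.1359]
tool_rot: [3.124, 0.314, -0.006]
contact_force: [0.1, -0.0, -1.6]
opening: 0.0294
t: 38.0
tool_pos: [0.4655, 0.331, 0.3115]
tool_rot: [-3.124, -0.314, -0.006]
contact_force: [0.3, -0.3, 0.2]
opening: 0.0595
t 38.0 pos [0.4655 0.331  0.3115] th 0.2001 zz -1.0000 turn z deg 26.97 F [ 0.3 -0.3  0.2] open 0.0595
  to [ 0.33 -0.3   0.3 ] shift mm [ 38.1 644.2  11.5]
[([164, 294, 193, 334], 0.84), ([244, 210, 277, 230], 0.73), ([157, 248, 194, 294], 0.61)]
```

View pics/a9.png

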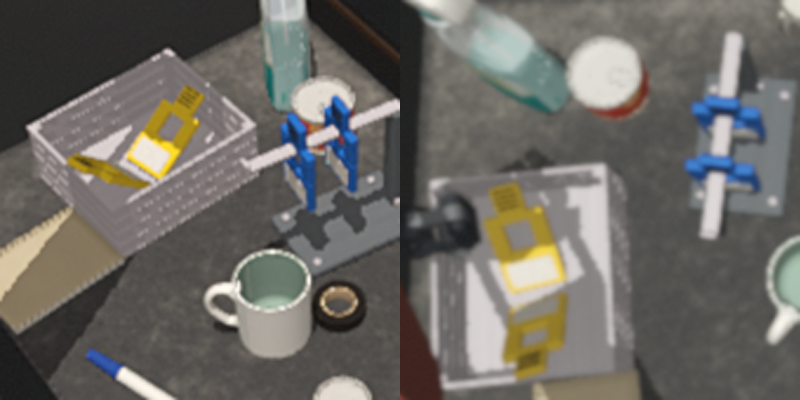

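```bash
python3 -m creep '[[1,-0.009,0.02,0,0,0,0],[1,-0.009,0.036,0,0,0,0],[1,-0.009,0.036,0,0,0,0],[1,-0.009,0.036,0,0,0,0],[1,-0.009,0.036,0,0,0,0],[1,-0.009,0.036,0,0,0,0],[1,-0.009,0.036,0,0,0,0],[1,-0.009,0.036,0,0,0,0],[1,-0.009,0.036,0,0,0,0],[1,-0.009,0.036,0,0,0,0],[1,-0.009,0.036,0,0,0,0],[1,-0.009,0.036,0,0,0,0],[1,-0.009,0.036,0,0,0,0],[1,-0.009,0.036,0,0,0,0],[1,-0.009,0.036,0,0,0,0],[1,-0.009,0.036,0,0,0,0],[1,-0.009,0.036,0,0,0,0],[1,-0.01,0.037,0,0,0,0],[1,0,0,0,0,0,0],[1,0,0,0,0,0,0]]'
python3 -m creep '[[1,0,0,0,0,0,-8],[1,0,0,0,0,0,-8],[1,0,0,0,0,0,-8],[1,0,0,0,0,0,-8],[1,0,0,0,0,0,-8],[1,0,0,0,0,0,-8],[1,0,0,0,0,0,-8],[1,0,0,0,0,0,-7],[1,0,0,0,0,0,0],[1,0,0,0,0,0,0],[1,0,0,0,0,0,0]]'
python3 - <<'E'
from h import *
plan([at(Bx,0,0,.21),at(Bx,0,0,.154)],Bx[2]+np.pi/2)
# refine box yaw/pos from first top & scene pictures: knob dark blob
for c,r in(("top",(440,505,255,330)),("scene",(340,400,335,400))):
    im=cv2.imread(f"pics/{c}0.png"); g=im.max(2); m=np.zeros_like(g); m[r[2]:r[3],r[0]:r[1]]=(g[r[2]:r[3],r[0]:r[1]]<60)
    n,l,s,ce=cv2.connectedComponentsWithStats(m); print(c,[(s[i].tolist(),ce[i].round(1).tolist()) for i in range(1,n) if s[i][4]>15])
    kn=[(x,y,z) for x in(-.007,.007) for y in(-.013,.013) for z in(.148,.178)]; q=proj(c,W(Bx,kn)); print("pred box",q.min(0).round(1),q.max(0).round(1), "c",q.mean(0).round(1))
E
```

```text
t: 40.15
tool_pos: [0.4301, -0.3221, 0.307]
tool_rot: [-3.123, -0.311, 0.004]
contact_force: [0.6, 0.9, -0.5]
opening: 0.0851
t: 41.25
tool_pos: [0.4309, -0.3215, 0.309]
tool_rot: [-2.502, -1.899, -0.0]
contact_force: [-1.1, 0.2, 0.2]
opening: 0.0852
t 41.2 pos [ 0.4309 -0.3215  0.309 ] th 1.2988 zz -1.0000 turn z deg -0.08 F [-1.1  0.2  0.2] open 0.0852
  to [ 0.432 -0.324  0.21 ] shift mm [-1.8  1.6 99. ]
  to [ 0.432 -0.324  0.154] shift mm [ 0.  0. 56.]
top []
pred box [464.6 284.2] [483.3 295. ] c [473.9 289.7]
scene [([364, 354, 10, 15, 95], [368.5, 360.9])]
pred box [363.1 350.1] [376.1 370.1] c [369.5 360.1]
```

```bash
python3 -m creep '[[1,0,0,0.03,0,0,0],[1,0,0,0.03,0,0,0],[1,0,0,0.03,0,0,0],[1,0,0,0.03,0,0,0],[1,0,0,0.02,0,0,0],[1,0,0,0.013,0,0,0],[1,0,0,0,0,0,0],[1,0,0,0,0,0,0],[0.5,0,0,0,0,0,0],[0.2,0,0,0,0,0,0],[0.1,0,0,0,0,0,0],[0,0,0,0,0,0,0],[0,0,0,0,0,0,0],[0,0,0,0,0,0,0],[0,0,0,0,0,0,0],[0,0,0,0,0,0,0]]' 20
python3 - <<'E'
from h import *
plan([at(Bx,0,0,.154)],Bx[2]+np.pi/2)
E
```

```text
t: 42.85
tool_pos: [0.4309, -0.3222, 0.1566]
tool_rot: [2.501, 1.901, -0.0]
contact_force: [-0.2, 0.6, 1.8]
opening: 0.0138
t 42.9 pos [ 0.4309 -0.3222  0.1566] th 1.2999 zz -1.0000 turn z deg -0.02 F [-0.2  0.6  1.8] open 0.0138
  to [ 0.432 -0.324  0.154] shift mm [-1.2  1.4  2.6]
```

```bash
python3 -m creep '[[0,0,-0.008,0,0,0,0],[0,0,-0.008,0,0,0,0],[0,0,-0.008,0,0,0,0],[0,0,-0.008,0,0,0,0],[0,0,-0.006,0,0,0,0],[0,0,-0.003,0,0,0,0],[0,0,-0.002,0,0,0,0],[0,0,-0.002,0,0,0,0],[0,0,0,0,0,0,0],[0,0,0,0,0,0,0],[0,0,0,0,0,0,0]]'
python3 - <<'E'
from h import *
plan([at(Bx,-.042,0,.154)],Bx[2]+np.pi/2)
E
```

```text
t: 43.95
tool_pos: [0.394, -0.3121, 0.1567]
tool_rot: [2.488, 1.89, 0.017]
contact_force: [31.0, -11.8, -15.1]
opening: 0.0133
t 44.0 pos [ 0.394  -0.3121  0.1567] th 1.2992 zz -0.9998 turn z deg -0.06 F [ 31.  -11.8 -15.1] open 0.0133
  to [ 0.392 -0.312  0.154] shift mm [-1.  -2.3  2.7]
```

```bash
python3 -m creep '[[0,0,0.003,0,0,0,0],[0,0,0.0025,0,0,0,0],[0,0,0,0,0,0,0],[0,0,0,0,0,0,0],[0,0,0,0,0,0,0]]'
python3 - <<'E'
from h import *
plan([at(Bx,-.042,0,.154)],Bx[2]+np.pi/2)
E
```

```text
t: 44.45
tool_pos: [0.3941, -0.3122, 0.1566]
tool_rot: [2.498, 1.898, 0.004]
contact_force: [7.8, -3.7, -0.1]
opening: 0.0135
t 44.5 pos [ 0.3941 -0.3122  0.1566] th 1.2996 zz -1.0000 turn z deg -0.04 F [ 7.8 -3.7 -0.1] open 0.0135
  to [ 0.392 -0.312  0.154] shift mm [-1.  -2.4  2.6]
```

```bash
python3 -m creep '[[0.4,0,0,0,0,0,0],[0.8,0,0,0,0,0,0],[0.8,0,0,0,0,0,0],[0.8,0,0,-0.03,0,0,0],[0.8,0,0,-0.03,0,0,0],[0.8,0,0,0,0,0,8],[0.8,0,0,0,0,0,8],[0.8,0,0,0,0,0,8],[0.8,0,0,0,0,0,8],[0.8,0,0,0,0,0,8],[0.8,0,0,0,0,0,8],[0.8,0,0,0,0,0,8],[0.8,0,0,0,0,0,8],[0.8,0,0,0,0,0,8],[0.8,0,0,0,0,0,8],[0.8,0,0,0,0,0,8],[0.8,0,0,0,0,0,2],[0.8,0,0,0,0,0,0],[0.8,0,0,0,0,0,0]]'
python3 -m creep '[[0.8,0,0,0.03,0,0,0],[0.8,0,0,0.029,0,0,0],[0.8,0,0,0,0,0,0],[0.8,0,0,0,0,0,0],[0.4,0,0,0,0,0,0],[0.3,0,0,0,0,0,0],[0.2,0,0,0,0,0,0],[0.2,0,0,0,0,0,0],[0.2,0,0,0,0,0,0],[0.2,0,0,0,0,0,0],[0.2,0,0,0,0,0,0]]' 20
python3 - <<'E'
from h import *
plan([at(Bx,-.042,0,.154)],Bx[2])
E
```

```text
t: 46.35
tool_pos: [0.3926, -0.3114, 0.216]
tool_rot: [-3.113, 0.423, 0.001]
contact_force: [-0.2, 0.3, 0.5]
opening: 0.0683
t: 47.45
tool_pos: [0.3934, -0.3122, 0.1589]
tool_rot: [3.111, -0.424, 0.003]
contact_force: [-0.6, 0.1, 6.2]
opening: 0.0253
t 47.5 pos [ 0.3934 -0.3122  0.1589] th -0.2710 zz -1.0000 turn z deg -0.02 F [-0.6  0.1  6.2] open 0.0253
  to [ 0.392 -0.312  0.154] shift mm [-1.7  0.7  4.9]
```

```bash
python3 -m creep '[[0.5,0,0,0,0,0,0],[1,0,0,0,0,0,0],[1,0,0,0,0,0,0],[1,0,0,-0.03,0,0,0],[1,0,0,-0.04,0,0,0],[1,0,0,-0.04,0,0,0],[1,0,0,-0.03,0,0,0],[1,0,0,0,0,0,-7],[1,0,0,0,0,0,-7],[1,0,0,0,0,0,-7],[1,0,0,0,0,0,-6],[1,0,0,0,0,0,0],[1,0,0,0,0,0,0],[1,0,0,0,0,0,0]]' 30
python3 - <<'E'
from h import *
plan([at(Cr,-.04,0,.295),at(Cr,-.04,0,.186)],Cr[2])
get_image("scene")
for n in("return_tag","shutter_knob"): print(n,[([round(v) for v in d["extent"]],round(d["conf"],2)) for d in models.search_frame("scene",n)])
E
```

```text
t: 48.85
tool_pos: [0.3928, -0.3115, 0.2971]
tool_rot: [-3.126, -0.312, 0.0]
contact_force: [0.1, -0.2, -0.1]
opening: 0.0857
t 48.9 pos [ 0.3928 -0.3115  0.2971] th 0.1987 zz -1.0000 turn z deg -0.09 F [ 0.1 -0.2 -0.1] open 0.0857
  to [ 0.635 -0.152  0.295] shift mm [ 268.8 -107.8    2.1]
  to [ 0.635 -0.152  0.186] shift mm [  0.   0. 109.]
return_tag []
shutter_knob [([341, 347, 383, 391], 0.78), ([372, 241, 406, 323], 0.26)]
```

```bash
python3 -m creep '[[1,0.03,-0.012,0,0,0,0],[1,0.03,-0.012,0,0,0,0],[1,0.03,-0.012,0,0,0,0],[1,0.03,-0.012,0,0,0,0],[1,0.03,-0.012,0,0,0,0],[1,0.03,-0.012,0,0,0,0],[1,0.03,-0.012,0,0,0,0],[1,0.03,-0.012,0,0,0,0],[1,0.029,-0.012,0,0,0,0],[1,0,0,0,0,0,0],[1,0,0,0.03,0,0,0],[1,0,0,0.03,0,0,0],[1,0,0,0.03,0,0,0],[1,0,0,0.019,0,0,0],[1,0,0,0,0,0,0],[1,0,0,0,0,0,0],[1,0,0,0,0,0,0]]'
python3 - <<'E'
from h import *
plan([at(Cr,-.04,0,.186)],Cr[2])
E
```

```text
t: 50.7
tool_pos: [0.6358, -0.1528, 0.1906]
tool_rot: [3.124, 0.313, 0.005]
contact_force: [0.1, 0.1, 0.7]
opening: 0.0853
t 50.7 pos [ 0.6358 -0.1528  0.1906] th 0.1997 zz -1.0000 turn z deg -0.03 F [0.1 0.1 0.7] open 0.0853
  to [ 0.635 -0.152  0.186] shift mm [-1.  -0.7  4.6]
```

```bash
python3 -m creep '[[0.5,0,0,0.003,0,0,0],[0.3,0,0,0,0,0,0],[0.2,0,0,0,0,0,0],[0.2,0,0,0,0,0,0],[0.2,0,0,0,0,0,0],[0.2,0,0,0,0,0,0],[0.2,0,0,0,0,0,0]]' 20
python3 -m creep '[[0.37,0,0,0,0,0,0],[0.45,0,0,0,0,0,0],[0.6,0,0,0,0,0,0],[0.8,0,0,0,0,0,0],[0.8,0,0,-0.03,0,0,0],[0.8,0,0,-0.04,0,0,0],[0.8,0,0,0,0,0,-8],[0.8,0,0,0,0,0,-8],[0.8,0,0,0,0,0,-8],[0.8,0,0,0,0,0,-8],[0.8,0,0,0,0,0,-8],[0.8,0,0,0,0,0,-8],[0.8,0,0,0,0,0,-8],[0.8,0,0,0,0,0,-8],[0.8,0,0,0,0,0,-8],[0.8,0,0,0,0,0,-8],[0.8,0,0,0,0,0,-8],[0.8,0,0,0,0,0,-2],[0.8,0,0,0,0,0,0],[0.8,0,0,0,0,0,0]]'
python3 - <<'E'
from h import *
plan([at(Cr,-.04,0,.186)],Cr[2]+np.pi/2)
E
```

```text
t: 51.4
tool_pos: [0.6351, -0.1522, 0.1857]
tool_rot: [3.126, 0.314, 0.001]
contact_force: [0.6, 0.6, 1.2]
opening: 0.0293
t: 53.4
tool_pos: [0.6349, -0.1522, 0.2552]
tool_rot: [-1.989, -2.431, 0.0]
contact_force: [0.5, 0.5, -0.0]
opening: 0.0684
t 53.4 pos [ 0.6349 -0.1522  0.2552] th 1.7700 zz -1.0000 turn z deg -0.06 F [ 0.5  0.5 -0. ] open 0.0684
  to [ 0.635 -0.152  0.186] shift mm [-0.1 -0.3 69.2]
```

```bash
python3 -m creep '[[0.8,0,0,0.03,0,0,0],[0.8,0,0,0.025,0,0,0],[0.8,0,0,0.012,0,0,0],[0.8,0,0,0,0,0,0],[0.8,0,0,0,0,0,0],[0.4,0,0,0,0,0,0],[0.2,0,0,0,0,0,0],[0.1,0,0,0,0,0,0],[0,0,0,0,0,0,0],[0,0,0,0,0,0,0],[0,0,0,0,0,0,0],[0,0,0,0,0,0,0],[0,0,0,0,0,0,0]]' 40
python3 - <<'E'
from h import *
plan([at(Cr,-.04,0,.200),at(Cr,-.215,0,.200)],Cr[2]+np.pi/2)
im=get_image("scene"); cv2.imwrite("pics/b1.png",cv2.resize(im[200:320,330:450,::-1],(480,480),interpolation=cv2.INTER_CUBIC))
E
```

```text
t: 54.7
tool_pos: [0.6351, -0.1524, 0.189]
tool_rot: [1.988, 2.432, 0.0]
contact_force: [-1.4, -0.3, 5.5]
opening: 0.009
t 54.7 pos [ 0.6351 -0.1524  0.189 ] th 1.7709 zz -1.0000 turn z deg -0.01 F [-1.4 -0.3  5.5] open 0.0090
  to [ 0.635 -0.152  0.2  ] shift mm [  0.1  -0.4 -11. ]
  to [ 0.463 -0.187  0.2  ] shift mm [  -0. -175.   -0.]
```

View pics/b1.png

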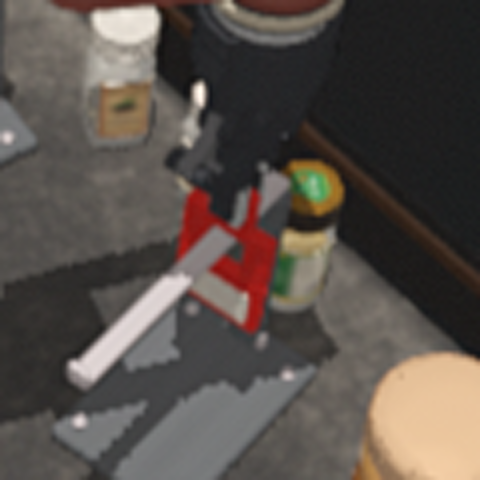

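```bash
python3 -m creep '[[0,0,0,-0.007,0,0,0],[0,0,0,-0.007,0,0,0],[0,0,0,0,0,0,0],[0,0,0,0,0,0,0],[0,0,-0.01,0,0,0,0],[0,0,-0.015,0,0,0,0],[0,0,-0.015,0,0,0,0],[0,0,-0.015,0,0,0,0],[0,0,-0.015,0,0,0,0],[0,0,-0.015,0,0,0,0],[0,0,-0.015,0,0,0,0],[0,0,-0.015,0,0,0,0],[0,0,-0.015,0,0,0,0],[0,0,-0.015,0,0,0,0],[0,0,-0.015,0,0,0,0],[0,0,-0.01,0,0,0,0],[0,0,0,0,0,0,0],[0,0,0,0,0,0,0]]'
python3 -m creep '[[0,0,0,-0.03,0,0,0],[0,0,0,-0.03,0,0,0],[0,0,0,-0.03,0,0,0],[0,0,0,0,0,0,0],[0,0,0,0,0,0,0]]'
python3 - <<'E'
from h import *
B2=list(at(Bx,.0024,.0007,0)[:2])+[Bx[2]]
plan([at(B2,.03,0,.29)],Cr[2]+np.pi/2)
plan([],Bx[2]+np.pi/2); print(at(B2,.03,0,.145))
E
```

```text
t: 56.55
tool_pos: [0.4683, -0.186, 0.2023]
tool_rot: [1.989, 2.432, 0.0]
contact_force: [0.3, -0.7, -0.8]
opening: 0.009
t: 57.05
tool_pos: [0.4691, -0.1861, 0.2929]
tool_rot: [1.987, 2.432, 0.001]
contact_force: [-0.9, 0.0, -0.7]
opening: 0.0089
t 57.0 pos [ 0.4691 -0.1861  0.2929] th 1.7714 zz -1.0000 turn z deg 0.02 F [-0.9  0.  -0.7] open 0.0089
  to [ 0.463 -0.332  0.29 ] shift mm [-141.6  -34.5    2.9]
t 57.0 pos [ 0.4691 -0.1861  0.2929] th 1.7714 zz -1.0000 turn z deg 27.00 F [-0.9  0.  -0.7] open 0.0089
[ 0.4634081  -0.33168631  0.145     ]
```

```bash
python3 -m creep '[[0,-0.02,-0.005,0,0,0,0],[0,-0.025,-0.006,0,0,0,0],[0,-0.025,-0.006,0,0,0,0],[0,-0.025,-0.006,0,0,0,0],[0,-0.025,-0.006,0,0,0,0],[0,-0.022,-0.0055,0,0,0,0],[0,0,0,0,0,0,7],[0,0,0,0,0,0,7],[0,0,0,0,0,0,7],[0,0,0,0,0,0,6],[0,0,0,0.02,0,0,0],[0,0,0,0.015,0,0,0],[0,0,0,0,0,0,0],[0,0,0,0,0,0,0],[0,0,0,0,0,0,0],[0,0,0,0,0,0,0]]'
python3 - <<'E'
from h import *
B2=list(at(Bx,.0024,.0007,0)[:2])+[Bx[2]]
plan([at(B2,.03,0,.26)],Bx[2]+np.pi/2)
t=get_image("top");s=get_image("scene")
cv2.imwrite("pics/b2.png",np.hstack([cv2.resize(x,(400,400),interpolation=cv2.INTER_CUBIC) for x in(s[290:420,300:430,::-1],t[220:350,400:530,::-1])]))
E
```

```text
t: 58.65
tool_pos: [0.4631, -0.3324, 0.2584]
tool_rot: [2.5, 1.9, 0.0]
contact_force: [-1.1, -0.1, 0.5]
opening: 0.0092
t 58.6 pos [ 0.4631 -0.3324  0.2584] th 1.2998 zz -1.0000 turn z deg -0.03 F [-1.1 -0.1  0.5] open 0.0092
  to [ 0.463 -0.332  0.26 ] shift mm [ 0.7  0.1 -1.6]
```

View pics/b2.png

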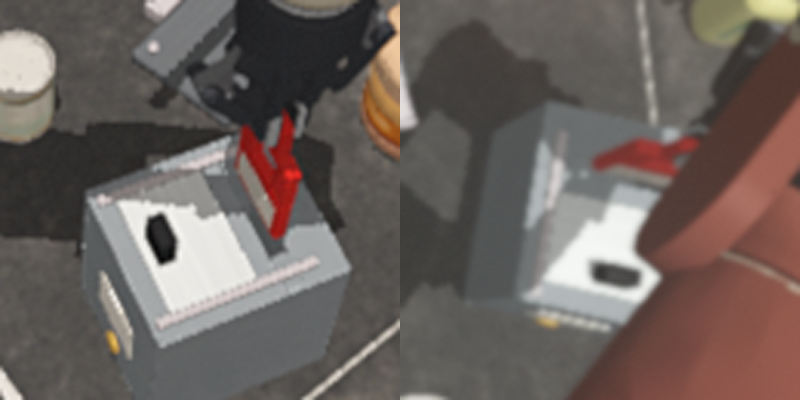

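```bash
python3 -m creep '[[0,0.0005,0,0.01,0,0,0],[0,0,0,0.005,0,0,0],[0,0,0,0.004,0,0,0],[0,0,0,0.004,0,0,0],[0,0,0,0.004,0,0,0],[0,0,0,0,0,0,0],[0,0,0,0,0,0,0],[0,0,0,0,0,0,0]]'
```

```text
t: 59.55
tool_pos: [0.4631, -0.3317, 0.2306]
tool_rot: [2.501, 1.901, 0.0]
contact_force: [0.3, 0.3, 0.4]
opening: 0.0092
```

```bash
python3 -m creep '[[0,0,0,0.008,0,0,0],[0,0,0,0.008,0,0,0],[0,0,0,0.008,0,0,0],[0,0,0,0.008,0,0,0],[0,0,0,0.008,0,0,0],[0,0,0,0.008,0,0,0],[0,0,0,0.008,0,0,0],[0,0,0,0.008,0,0,0],[0,0,0,0.006,0,0,0],[0,0,0,0,0,0,0],[0,0,0,0,0,0,0],[0,0,0,0,0,0,0]]'
```

```text
t: 60.75
tool_pos: [0.4632, -0.3318, 0.1609]
tool_rot: [2.5, 1.9, 0.0]
contact_force: [0.3, 0.6, -0.7]
opening: 0.0091
```

```bash
python3 -m creep '[[0.3,0,0,0,0,0,0],[0.5,0,0,0,0,0,0],[0.5,0,0,0,0,0,0],[0.5,0,0,0,0,0,0],[0.5,0,0,0,0,0,0],[0.5,0,0,-0.03,0,0,0],[0.5,0,0,-0.03,0,0,0],[0.5,0,0,-0.03,0,0,0],[0.5,0,-0.01,-0.03,0,0,0],[0.5,0,-0.03,0,0,0,0],[0.5,0,-0.032,0,0,0,0],[0.5,0,0,0,0,0,0],[0.5,0,0,0,0,0,0]]'
python3 - <<'E'
from h import *
plan([at(Bx,-.0396,.0007,.28),at(Bx,-.0396,.0007,.156)],Bx[2]+np.pi/2)
t=get_image("top");s=get_image("scene")
print([([round(v) for v in d["extent"]],round(d["conf"],2)) for d in models.search_frame("scene","return_tag")])
cv2.imwrite("pics/b3.png",np.hstack([cv2.resize(x,(400,400),interpolation=cv2.INTER_CUBIC) for x in(s[290:420,300:430,::-1],t[220:350,400:530,::-1])]))
E
```

```text
t: 62.05
tool_pos: [0.3934, -0.3123, 0.2806]
tool_rot: [2.501, 1.899, 0.001]
contact_force: [0.6, -0.0, 0.2]
opening: 0.0427
t 62.0 pos [ 0.3934 -0.3123  0.2806] th 1.2991 zz -1.0000 turn z deg -0.06 F [ 0.6 -0.   0.2] open 0.0427
  to [ 0.394 -0.312  0.28 ] shift mm [0.  0.7 0.6]
  to [ 0.394 -0.312  0.156] shift mm [  0.   0. 124.]
[([300, 182, 312, 193], 0.72), ([302, 181, 334, 243], 0.58)]
```

View pics/b3.png

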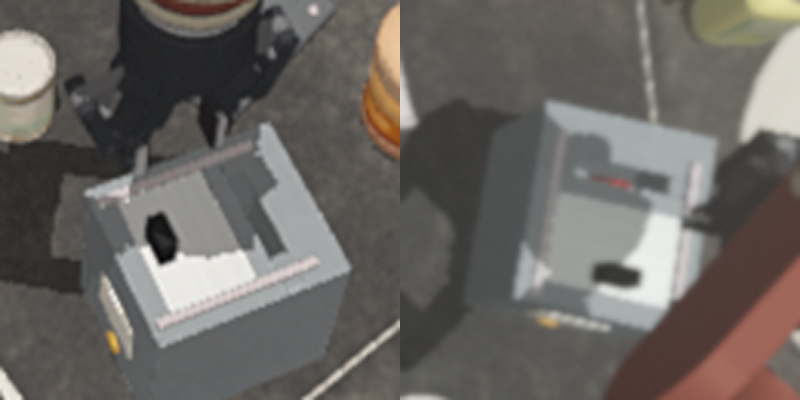

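```bash
python3 -m creep '[[0.7,0,0.0005,0.03,0,0,0],[0.7,0,0,0.03,0,0,0],[0.7,0,0,0.03,0,0,0],[0.7,0,0,0.02,0,0,0],[0.7,0,0,0.013,0,0,0],[0.7,0,0,0,0,0,0],[0.3,0,0,0,0,0,0],[0.1,0,0,0,0,0,0],[0,0,0,0,0,0,0],[0,0,0,0,0,0,0],[0,0,0,0,0,0,0],[0,0,0,0,0,0,0]]' 30
python3 -m creep '[[0,0,0.008,0,0,0,0],[0,0,0.008,0,0,0,0],[0,0,0.008,0,0,0,0],[0,0,0.008,0,0,0,0],[0,0,0.005,0,0,0,0],[0,0,0.003,0,0,0,0],[0,0,0.002,0,0,0,0],[0,0,0.001,0,0,0,0],[0,0,0,0,0,0,0],[0,0,0,0,0,0,0],[0,0,0,0,0,0,0]]'
python3 -c "
from h import *
plan([at(Bx,.0024,.0007,.156)])"
```

```text
t: 63.4
tool_pos: [0.3946, -0.313, 0.1589]
tool_rot: [2.499, 1.9, 0.0]
contact_force: [-0.3, 0.7, 5.5]
opening: 0.0131
t: 64.5
tool_pos: [0.4346, -0.3239, 0.1589]
tool_rot: [-2.5, -1.9, 0.003]
contact_force: [-6.1, 4.3, 9.3]
opening: 0.0134
t 64.5 pos [ 0.4346 -0.3239  0.1589] th 1.3000 zz -1.0000 turn z deg 0.00 F [-6.1  4.3  9.3] open 0.0134
  to [ 0.434 -0.324  0.156] shift mm [ 0.2 -0.1  2.9]
```

```bash
python3 -m creep '[[0.2,0,0,0,0,0,0],[0.4,0,0,0,0,0,0],[0.7,0,0,0,0,0,0],[0.7,0,0,0,0,0,0],[0.7,0,0,-0.03,0,0,0],[0.7,0,0,-0.04,0,0,0],[0.7,0,0,-0.04,0,0,0],[0.7,-0.03,0,-0.03,0,0,0],[0.7,-0.04,0,0,0,0,0],[0.7,-0.04,0,0,0,0,0],[0.7,-0.04,0,0,0,0,0],[0.7,-0.04,0,0,0,0,0],[0.7,-0.03,0,0,0,0,0],[0.7,0,0,0,0,0,0],[0.7,0,0,0,0,0,0]]'
python3 - <<'E'
from h import *
plan([])
t=get_image("top");s=get_image("scene")
for c in("scene","top"):
  for n in("shutter_knob","expired_tag_1","cupboard_tag_1","return_tag","mug_a","tin_b"): print(c,n,[([round(v) for v in d["extent"]],round(d["conf"],2)) for d in models.search_frame(c,n)][:3])
a=cv2.resize(t[170:350,120:520,::-1],(800,360)); b=cv2.resize(s[320:430,300:430,::-1],(284,240)); e=cv2.resize(s[150:320,160:400,::-1],(339,240))
r=np.zeros((240,800,3),np.uint8); r[:,:284]=b; r[:,300:639]=e
cv2.imwrite("pics/b4.png",np.vstack([a,r]))
E
```

```text
t: 66.0
tool_pos: [0.3763, -0.536, 0.2965]
tool_rot: [-2.501, -1.899, -0.001]
contact_force: [-0.2, 0.1, 0.1]
opening: 0.0596
t 66.0 pos [ 0.3763 -0.536   0.2965] th 1.2987 zz -1.0000 turn z deg 0.00 F [-0.2  0.1  0.1] open 0.0596
scene shutter_knob [([371, 373, 389, 385], 0.55)]
scene expired_tag_1 [([218, 177, 248, 211], 0.59), ([324, 347, 413, 429], 0.43)]
scene cupboard_tag_1 [([279, 186, 296, 230], 0.83), ([297, 181, 315, 224], 0.73)]
scene return_tag [([298, 180, 315, 223], 0.2)]
scene mug_a [([369, 374, 387, 384], 0.63)]
scene tin_b [([293, 324, 316, 336], 0.75)]
top shutter_knob [([448, 265, 493, 303], 0.77)]
top expired_tag_1 [([156, 247, 195, 296], 0.95), ([160, 292, 195, 329], 0.8)]
top cupboard_tag_1 [([239, 232, 274, 252], 0.79), ([246, 210, 277, 230], 0.68)]
top return_tag []
top mug_a [([274, 271, 312, 316], 0.84)]
top tin_b [([351, 282, 377, 312], 0.81)]
```

View pics/b4.png

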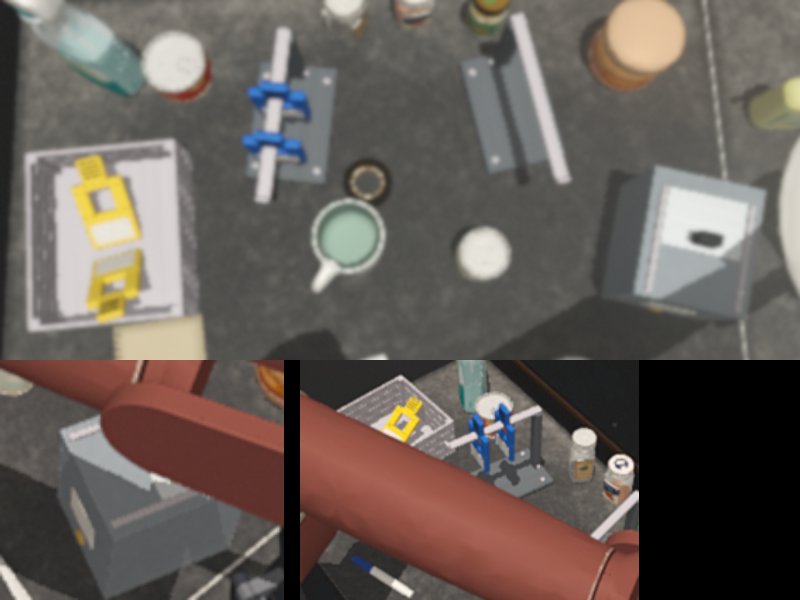

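```bash
python3 - <<'E'
from h import *
for im in (cv2.imread("pics/top0.png"),get_image("top")[:,:,::-1]):
    g=im[270:305,450:495].max(2).astype(int); m=g<85; y,x=np.nonzero(m); print(m.sum(),g.min(),x.mean()+450,y.mean()+270)
p=proj("top",[at(Bx,0,0,.165),at(Bx,.0024,.0007,.165),at(Bx,-.002,.0007,.165)]);print(p)
E
```

```text
49 68 471.9591836734694 291.40816326530614
52 65 472.65384615384613 289.1730769230769
[[474.1655371  289.60725668]
 [474.01538858 288.40212233]
 [473.67980443 290.46838213]]
```

```bash
python3 -c "
from station import finish_job
print(finish_job())"
```

```text
the job is handed in; nothing more can be done
None
```

I worked through the whole job in order and handed it in at about 66 s. No verdict was reported.

- **Blue tags:** both hang upright on the spare hook's bar, in the last pictures from both cameras.
- **Yellow tags:** both lie in the basket. It shifted about 1 cm partway through, and I allowed for that before dropping the second one.
- **Red tag:** it went through the slot with almost no contact force. After I let go it was visible down the slot, and its top cleared the box top. I did not measure its final pose inside.
- **Shutter:** I pushed it against its closed stop, and the knob ended within about 1 mm of where I expected it closed. The last top picture shows the knob about 4 mm further towards closed than at the start. I take this to mean the shutter started slightly open, but I couldn't confirm that.
- **Mug and tin:** they moved no more than about 3 pixels in the top view, which is within how well the detector locates them. The scene camera could not check this at the end because the arm blocked its view; its mug detection was false.
- **Robot:** it finished clear of everything, with the contact force near zero.

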